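Clamp the heatsink blanks in the screw-and-cam gang clamp

TASK

Set up the gang clamp for the heatsink blanks that are on the bench: swing its red-handled cam lever open, then crank the handwheel until the pointer on the stop stands at the red mark of the scale. Then lay every heatsink blank fins up on the aluminium bed, lengthwise, side by side, with its far end flush against the stop, and lay the straightedge flat across their near ends, flush against them and centred. Last, swing the cam lever the full quarter turn to lock, so that the straightedge, blanks and stop are drawn tight together.

Things in the scene. Friction and masses are not known exactly. Their poses are not given: they have to be found in the camera images.
- gang_clamp: clamp fixture screwed to the bench, aluminium bed 215 x 192 mm, its top 10 mm above the bench; origin at bench level in mid-bed. x: from the near jaw towards the far stop (roughly away from the robot), y left, z up; (x, y, z) in mm below are in this frame. The bed is free for blanks from y = -90 to 90; three fit side by side with their middles 50 mm apart
- jaw_face (a point): middle of the lower edge of the jaw pad's far face (pad 130 mm long in y, 14 mm high above the bed). Cam open: x = -66; locked: springs on to x = -54, giving back up to 7 mm with 3 to 13 N. With stop at the mark and cam open, 111 mm lie between jaw and stop: 9 mm more than a blank and the straightedge take
- stop_face (a point): middle of the lower edge of the stop's near face, at bed level (z = 10), axes as the clamp's; the stop is a dark steel bar 170 mm long in y, 26 mm high, 18 mm thick. A blank is flush when its origin is at x = -40 mm in this frame, the straightedge when its origin is at x = -91 mm, both with z = 0
- pointer (a point): point at bed level 4 mm beyond the stop face, in mid-stop; axes as the clamp's. The yellow pointer itself is at the right end of the stop, 90 mm to the right of this point
- red_mark (a point): point at bed level, x = 49, y = 0; axes as the clamp's. The red mark itself is the red line on the white scale (5 mm steps) at x = 49, y = -89. The stop is set when the pointer's x in this frame is 0; it starts 16 to 30 mm beyond (positive)
- handwheel (a joint): turn of the handwheel in rad, clockwise from above positive; one clockwise turn brings the stop 8 mm nearer to the robot; it stops at 0 and 36. It takes about 2 N at the grip and stays where it is left
- wheel_axis (a point): on the handwheel's vertical axis, at the top of the wheel, (-108, -125, 58); the wheel is 72 mm in diameter, on a blue gear box
- crank_grip_mid (a point): middle of the black crank grip on the wheel, an upright cylinder 15 mm in diameter from z = 58 to z = 94 (this point at z = 78), 27 mm from the wheel's axis; it turns freely on its own spindle, so it can be held and carried round without turning the hand
- cam_lever (a joint): turn of the cam lever in rad, clockwise from above positive: 0 = open (lever points to the near right, 45 degrees between -x and -y), 1.571 = locked (near left, between -x and +y); starts locked. It takes about 3 N at the grip and stays where it is left
- cam_pivot (a point): on the cam lever's vertical axis, (-105, 0, 40)
- lever_grip_mid (a point): middle of the red grip at the end of the lever, an upright cylinder 18 mm in diameter from z = 35 to z = 71 (this point at z = 55), 45 mm from the pivot; turns freely on its own spindle
- heatsink_0: finned aluminium heatsink blank, 80 mm long (its x axis), 40 mm wide (y): a base 8 mm thick with a dark stack of fins on its middle to hold it by, 56 mm long (x), 14 mm thick (y), solid, up to 28 mm above the underside; 0.11 kg; origin at the centre of the underside. Two or three of the three are there; an absent one reads None
- heatsink_1: finned aluminium heatsink blank, 80 mm long (its x axis), 40 mm wide (y): a base 8 mm thick with a dark stack of fins on its middle to hold it by, 56 mm long (x), 14 mm thick (y), solid, up to 28 mm above the underside; 0.11 kg; origin at the centre of the underside. Two or three of the three are there; an absent one reads None
- heatsink_2: finned aluminium heatsink blank, 80 mm long (its x axis), 40 mm wide (y): a base 8 mm thick with a dark stack of fins on its middle to hold it by, 56 mm long (x), 14 mm thick (y), solid, up to 28 mm above the underside; 0.11 kg; origin at the centre of the underside. Two or three of the three are there; an absent one reads None
- straightedge: steel straightedge 190 mm long (its y axis), 22 mm wide (x), 16 mm high, 0.25 kg, with an orange grip block on its middle: 14 mm thick (x), 40 mm long (y), from 16 to 56 mm above the underside; origin at the centre of the underside; either long side may face the blanks

How it is judged:
By the outcome, as a careful person would: the job done as asked, in the order asked, and still so for the second after the job is handed in, with the robot touching nothing.
Of heatsink_0, heatsink_1, heatsink_2 only 2 to 3 are there at a start; the rules pass over those that are not, and their reading is None.
At some moment in a run one of heatsink_0, heatsink_1, heatsink_2 may be knocked a few centimetres aside while the robot is not near it.
Once in a run the grip may slacken for a moment while it holds something.
It also fails if it takes over 210 s, if anything falls off the work surface, if the arm or the gripper's body presses on something with over 40 N, if the wrist force passes 120 N, or if a joint passes its speed limit or range.

ROBOT

A 7-joint arm with a two-finger parallel gripper is mounted at the origin on a cart in front of the work surface, level with it; the furniture and walls round the work are solid. World frame = base frame: x ahead of the robot, y to its left, z up, the work surface at z = 0. Lengths are in m, angles in rad, forces in N, time in s.
With the tool pointing down it reaches from about 0.425 to 0.925 m from the base axis. Payload 6.8 kg.
Tool frame: the origin (TCP) lies at the very end of the fingers, on their centre line; the grasp point (between the pads) lies 19 mm behind it; z points along the fingers, y is the line along which they close (so a half turn about z gives the same grasp; the last joint's range is limited). The gripper opens to 85 mm and grips with 20 to 120 N. Pads are 22 mm wide; open, the fingers measure 114 mm over their backs; the gripper's body (76 mm by 85 mm) begins 54 mm behind the grasp point. The pads swing forward as they close: fully open they stand 13 mm farther back than shut.
Start: joints at [1.168, 0.477, 0.022, 1.555, -0.011, 1.109, -0.083], TCP at [0.196, -0.646, 0.231] pointing down, gripper open.
Joint ranges: [-2.96, 2.96], [-0.34, 2.1], [-1.41, 1.46], [0.24, 2.44], [-1.37, 4.51], [0.17, 1.92], [-2.96, 2.96]. Speed limits (rad/s): [2.39, 2.39, 3.14, 3.14, 3.14, 3.14, 3.14].

INTERFACE

Orientations are given as a rotation vector (axis times angle).
In Python, from bench import get_obs, viewer, r gives the robot as it stands. The module is installed in compiled form; this text tells all that it offers.
- The arm moves only by the tool play_rows, never from a script. Its argument "commands" is a list that holds one entry, the list of rows, each a list of 5 numbers: the gripper's target within -1 to 1 (shut at 1, half-way at 0, fully open at -1), then the shift along the tool's x, y, z scaled (see below), then the turn about the tool's z scaled (see below). A call has 1 to 12 rows; each row is the pose to reach, as a shift and turn from the pose commanded when the call began, along the tool's axes at that moment; what a row does not reach only later rows make up. The controller multiplies each number of a shift by 0.2 m and each number of a turn by pi/2 rad. A row lasts 1/12 s, in which the tool goes at most 41.7 mm and 7.16 degrees, less where a joint would pass 70% of its speed; a pose out of reach is approached as far as the arm can. A call with a number of a shift or a turn outside -1 to 1 is refused whole. A call with a gripper value outside its range is refused whole. The fingers move at their own pace and stop on an object; "grip_force" is the grip in N (left out, the last holds). Time passes only in rows, so rows that repeat a pose let the fingers close. It gives the time, the measured TCP pose, the force, the opening and the grip force at its end, in the units of the state.
- get_obs(): the state, without advancing time (a new reading comes with each control period).
- viewer.grab_frame(name): name is "scene" or "top"; returns a dict with "pixels" (420x560x3 uint8, red, green, blue), "fovy" (degrees; the focal length in pixels is half the picture's height over the tangent of half this angle, whatever the lens; pixels are square), "cx", "cy" (the principal point, pixels), "distortion" ([k1, k2, p1, p2, k3] as OpenCV has them; the pictures are not rectified), "world_to_cam" (4x4, takes a point from world to camera coordinates). Camera axes: x right, y up, looking along -z (the intrinsics and any distortion apply to the point x, -y, -z); pixel columns grow to the right and rows downward; lengths in m; the calibration is good to about 2 mm. A picture is of the moment at which its call begins. There is no depth.
- r.hand_in(): hands the job in; it is judged then, once.
Trained networks look in a picture, given as the dict that the camera call returned (one of the last four; its "shot" number tells which), for a name from the list of things; names that differ only in an ending like _2 or _b are one class to them, and where a whole thing is asked for, a point or a joint stands for the part that bears it (a point fixed in the world has none). Each returns a list of dicts, best first, with "score" (0 to 1); they miss things now and then, are a little off and sometimes report something else, mostly with a low value. They report only what shows in the picture. A call takes as long as a camera call.
- viewer.trace(picture, thing): "pixels" (420x560 bool, what is visible of it) and "rect" ([left, top, right, bottom] in pixels, round what is visible of it).
The state is a dict: "clock": time; "joints": joint angles; "qvel": joint speeds; "tau": joint torques, N m; "tcp_pos": TCP position; "orientation": TCP orientation; "contact_force": force on the tool from outside, world axes, zero at the start; "moment": the same for the moment, N m; "grip_width": finger opening in m; "gripper_force": force on a finger pad.
Only numpy, scipy, OpenCV 4.12 (cv2) and the standard library are available. Lean on these libraries where they do the work, as an engineer would, in place of code of your own. Each camera call takes 0.05 s, during which the arm holds its last target. There are 200 camera calls.

## Working session

There is one attempt and no reset: what is moved stays moved. The work goes in short steps, Python scripts to look and compute and a tool call to move; the robot and the scene stay as the last step left them, time stands still between calls to the robot, and variables do not carry over. Pictures are saved under pics/ and viewed, at most 14 in all, crops included, and the job is handed in when it is done.

Besides the shell and the picture viewer there is one more tool, called by a JSON object that holds its "op" and its "data", one argument or row to a line. play_rows: Moves the arm, as the interface text tells. Shifts and turns lie within -1 to 1; 1 stands for 0.2 m of shift or pi/2 rad of turn. Its arguments: {"type":"object","properties":{"commands":{"type":"array","items":{"type":"array","items":{"type":"array","items":{"type":"number","minimum":-1,"maximum":1}}}},"grip_force":{"type":"number"}},"required":["commands"]}

```bash
mkdir -p pics
cat > h.py <<'E'
import numpy as np, cv2
from bench import get_obs, viewer, r
from scipy.spatial.transform import Rotation as R
def K(p):
    h=p['pixels'].shape[0]; f=h/2/np.tan(np.radians(p['fovy'])/2)
    return np.array([[f,0,p['cx']],[0,f,p['cy']],[0,0,1.]]), np.array(p['distortion'],float)
F=np.diag([1,-1,-1.])
def proj(p,X):
    k,d=K(p); T=np.array(p['world_to_cam']); X=np.atleast_2d(X)
    c=(X@T[:3,:3].T+T[:3,3])@F
    return cv2.projectPoints(c.reshape(-1,1,3),np.zeros(3),np.zeros(3),k,d)[0].reshape(-1,2)
def unproj(p,uv,z):
    k,d=K(p); T=np.array(p['world_to_cam'])
    n=cv2.undistortPoints(np.array(uv,float).reshape(-1,1,2),k,d).reshape(-1,2)
    D=(np.c_[n,np.ones(len(n))]@F)@T[:3,:3]; o=-T[:3,:3].T@T[:3,3]
    return o+D*((z-o[2])/D[:,2])[:,None]
def save(p,name,box=None,s=1):
    im=p['pixels'][:,:,::-1]
    if box: im=im[box[1]:box[3],box[0]:box[2]]
    cv2.imwrite('pics/'+name,cv2.resize(im,None,fx=s,fy=s,interpolation=cv2.INTER_CUBIC))
def ob():
    o=get_obs(); print('t',round(o['clock'],2),'tcp',np.round(o['tcp_pos'],4),'rot',np.round(o['orientation'],3),'F',np.round(o['contact_force'],1),'w',round(o['grip_width'],4),'gf',o['gripper_force']); return o
def rel(target,yaw=None):
    """target TCP world, yaw = angle of tool y axis (closing line) in world; prints scaled command"""
    o=get_obs(); M=R.from_rotvec(o['orientation']).as_matrix()
    d=M.T@(np.array(target)-o['tcp_pos'])/0.2
    t=0
    if yaw is not None:
        cur=np.arctan2(M[1,1],M[0,1]); a=(cur-yaw+np.pi/2)%np.pi-np.pi/2; t=a/(np.pi/2)
    return np.round(np.r_[d,t],4)
E
cat > a.py <<'E'
from h import *
o=ob(); print(np.round(R.from_rotvec(o['orientation']).as_matrix(),3))
for n in ['scene','top']:
    p=viewer.grab_frame(n); save(p,n+'0.png',s=1.4)
    T=np.array(p['world_to_cam']); print(n,p['fovy'],p['cx'],p['cy'],p['distortion'],np.round(-T[:3,:3].T@T[:3,3],3))
    for t in ['gang_clamp','stop_face','heatsink_0','straightedge','crank_grip_mid','lever_grip_mid','handwheel']:
        for q in viewer.trace(p,t)[:4]:
            if q['score']<.3: continue
            m=q['pixels'].astype(np.uint8); c=cv2.minAreaRect(cv2.findNonZero(m)); print(n,t,round(q['score'],2),m.sum(),np.round(c[0],1),np.round(c[1],1),round(c[2],1),np.round(q['rect']))
E
python3 a.py
```

```text
t 0.0 tcp [ 0.196  -0.6453  0.2303] rot [-3.106e+00 -4.610e-01  1.000e-03] F [ 0.3 -0.3  0.5] w 0.0856 gf 0.0
[[ 0.957  0.291 -0.001]
 [ 0.291 -0.957  0.002]
 [-0.    -0.002 -1.   ]]
scene 50.35465063224956 276.8274115572671 213.01811945839938 [-0.13029434  0.          0.          0.          0.        ] [-0.622  0.598  0.811]
scene gang_clamp 0.94 2640 [295.7 221.7] [42.9 89.7] 76.0 [253. 200. 343. 245.]
scene stop_face 0.87 387 [280. 212.] [ 8.6 53.8] 71.0 [256. 198. 311. 223.]
scene heatsink_0 0.41 115 [293.5 230.5] [ 4.4 33.5] 71.6 [276. 222. 309. 235.]
scene straightedge 0.59 681 [242.9 267.9] [19.  59.7] 65.6 [217. 257. 272. 289.]
scene crank_grip_mid 0.56 37 [332.  215.5] [9. 4.] 90.0 [329. 210. 334. 221.]
scene lever_grip_mid 0.73 389 [279.9 211.8] [ 8.4 54.4] 70.6 [256. 202. 305. 224.]
scene handwheel 0.51 185 [331.4 217. ] [11.7 19.2] 80.5 [321. 213. 344. 221.]
top 50.60920323962404 289.9947512014559 204.19167164912696 [-0.03791176  0.          0.          0.          0.        ] [ 0.411 -0.002  1.288]
top gang_clamp 0.69 6526 [321.9 197.7] [86.  92.1] 82.5 [274. 152. 371. 242.]
top stop_face 0.83 512 [317.1 164.5] [ 7.7 76.8] 83.9 [280. 156. 356. 173.]
top heatsink_0 0.77 427 [407.5 247.5] [27. 15.] 90.0 [399. 236. 417. 263.]
top heatsink_0 0.68 380 [434. 236.] [26. 14.] 90.0 [425. 225. 440. 249.]
top straightedge 0.57 508 [227.6 260.4] [ 8.4 66.5] 79.2 [194. 251. 262. 272.]
top straightedge 0.39 6474 [322.8 196.7] [86.7 91.8] 84.1 [274. 149. 372. 242.]
top crank_grip_mid 0.59 559 [316.7 164.4] [ 7.8 77.6] 83.8 [280. 156. 354. 173.]
top handwheel 0.7 527 [359.  222.5] [25. 24.] 90.0 [346. 213. 372. 234.]
top handwheel 0.39 636 [316.5 164.4] [ 9.4 78.1] 83.9 [279. 157. 354. 172.]
```

Run:
```python
from h import *
p=viewer.grab_frame('top'); save(p,'t1.png',(180,130,460,300),2.85)
cv2.imwrite('top.png',p['pixels'][:,:,::-1])
```

```text
(no output)
```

View pics/t1.png

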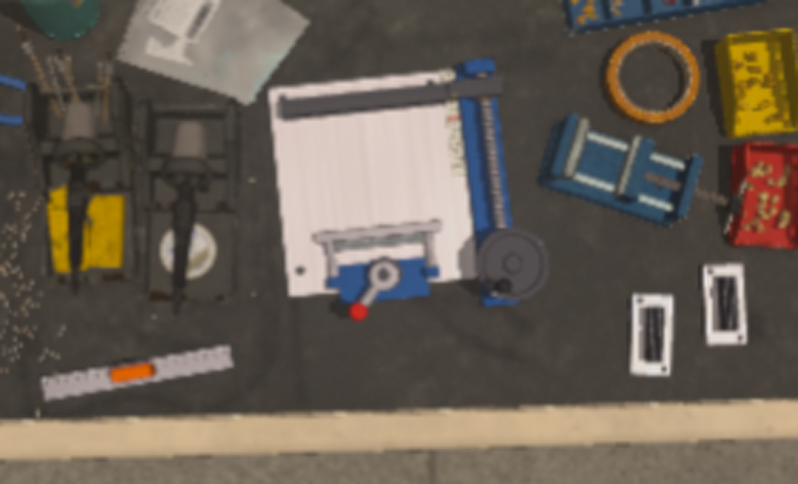

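View pics/scene0.png

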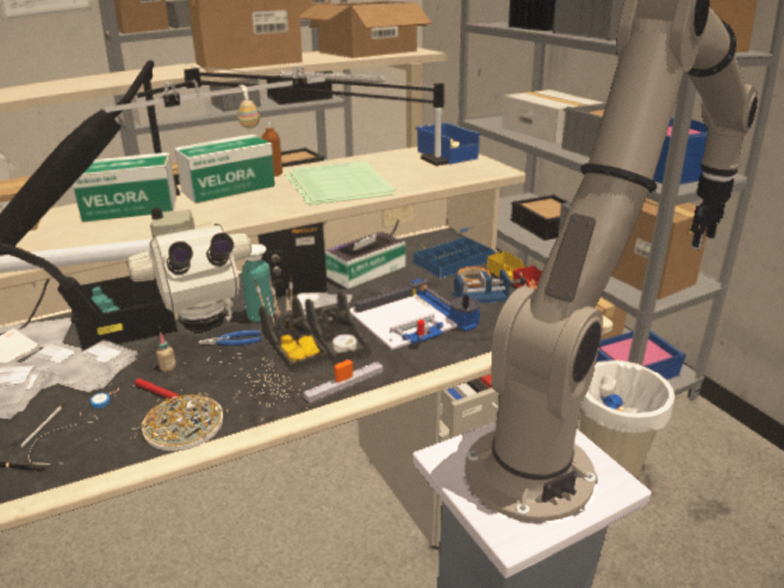

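The bench shows the clamp in the middle, with the lever locked at near left (359,311) and the wheel at (512,263). The straightedge is at the left (137,372). Two blanks lie fins up at the right, at (652,335) and (724,304). Next I fit the poses.

```bash
cat > fit.py <<'E'
from h import *
from scipy.optimize import least_squares
p=viewer.grab_frame('top'); im=p['pixels'].astype(int); Rr,G,B=im[...,0],im[...,1],im[...,2]
def cen(m,box):
    mm=np.zeros_like(m); x0,y0,x1,y1=box; mm[y0:y1,x0:x1]=m[y0:y1,x0:x1]
    ys,xs=np.nonzero(mm); return np.array([xs.mean(),ys.mean()]),len(xs)
red,n=cen((Rr>130)&(G<80)&(B<80),(290,225,330,255)); print('red',red,n)
wq=viewer.trace(p,'handwheel')[0]; c=cv2.minEnclosingCircle(cv2.findNonZero(wq['pixels'].astype(np.uint8))); print('wheel',c)
o=np.array([180,130]);t=lambda x,y:np.array([x,y])/2.85+o-.5*(1-1/2.85)
pts=[((-107.5,96,10),t(290,297)),((107.5,96,10),t(268,88)),((-105,0,46),t(383,274)),((-137,32,71),red),((-108,-125,58),t(512,263)),((-108,-125,58),t(512,263))]
X=np.array([a for a,_ in pts])/1000; U=np.array([b for _,b in pts])
def tf(q,X): c,s=np.cos(q[2]),np.sin(q[2]); return np.c_[q[0]+c*X[:,0]-s*X[:,1],q[1]+s*X[:,0]+c*X[:,1],X[:,2]]
f=least_squares(lambda q:(proj(p,tf(q,X))-U).ravel(),[.6,-.05,0],loss='soft_l1')
print('clamp',f.x); print(np.round(proj(p,tf(f.x,X))-U,2))
w=lambda x,y,z:np.round(tf(f.x,np.array([[x,y,z]])/1000)[0],4)
print('lever now',w(-137,32,55),'open',w(-137,-32,55),'pivot',w(-105,0,40),'wheel',w(-108,-125,58))
# stop
inv=lambda P:np.c_[(P[:,:2]-f.x[:2])@np.array([[np.cos(f.x[2]),-np.sin(f.x[2])],[np.sin(f.x[2]),np.cos(f.x[2])]])]*1000
q=viewer.trace(p,'stop_face')[0]; print('stop',[np.round(inv(unproj(p,cv2.boxPoints(cv2.minAreaRect(cv2.findNonZero(q['pixels'].astype(np.uint8)))),.036)),1)])
g=t(503,287); print('crank',inv(unproj(p,[g],.094)))
E
python3 fit.py
python3 - <<'E'
import sys; sys.path.insert(0,'.')
import os; os.chdir('.')
from h import *
p=viewer.grab_frame('top'); im=p['pixels'].astype(int)
g=(im.min(2)>150).astype(np.uint8)
for b in [(390,225,420,270),(420,215,450,255)]:
    m=np.zeros_like(g); m[b[1]:b[3],b[0]:b[2]]=g[b[1]:b[3],b[0]:b[2]]
    c=cv2.minAreaRect(unproj(p,cv2.findNonZero(m).reshape(-1,2),.008)[:,:2].astype(np.float32)*1000); print('blank',m.sum(),c)
    mm=(im.max(2)<90).astype(np.uint8); z=np.zeros_like(mm); k=[int(v) for v in cv2.boundingRect(m)]
    z[k[1]+3:k[1]+k[3]-3,k[0]+3:k[0]+k[2]-3]=mm[k[1]+3:k[1]+k[3]-3,k[0]+3:k[0]+k[2]-3]
    print('fins',z.sum(),cv2.minAreaRect(unproj(p,cv2.findNonZero(z).reshape(-1,2),.028)[:,:2].astype(np.float32)*1000))
q=viewer.trace(p,'straightedge')[0]['pixels'].astype(np.uint8); print('se',cv2.minAreaRect(unproj(p,cv2.findNonZero(q).reshape(-1,2),.016)[:,:2].astype(np.float32)*1000))
o=((im[...,0]>170)&(im[...,2]<80)&(im[...,1]<170)).astype(np.uint8); o[:,:205]=0;o[:,260:]=0;o[:245]=0;o[275:]=0
print('orange',o.sum(),cv2.minAreaRect(unproj(p,cv2.findNonZero(o).reshape(-1,2),.056)[:,:2].astype(np.float32)*1000))
save(p,'t2.png',(270,145,445,270),4.5)
E
```

```text
red [305.5        238.78571429] 28
wheel ((358.5, 222.5), 12.980854988098145)
clamp [ 0.59744831 -0.05538433  0.09637526]
[[-0.28 -1.2 ]
 [-1.48 -0.64]
 [ 0.7   1.01]
 [-0.37  0.49]
 [ 0.45  0.03]
 [ 0.45  0.03]]
lever now [ 0.458  -0.0367  0.055 ] open [ 0.4642 -0.1004  0.055 ] pivot [ 0.4929 -0.0655  0.04  ] wheel [ 0.502  -0.1902  0.058 ]
stop [array([[  85.5,   82.4],
       [  82.3, -141.7],
       [  59.9, -140.9],
       [  63.2,   82.7]])]
crank [[-131.26470899 -106.41143334]]
blank 203 ((429.91839599609375, -334.0940246582031), (39.09959411621094, 80.87321472167969), 84.50321197509766)
fins 106 ((429.3133850097656, -330.9029846191406), (17.040931701660156, 50.974857330322266), 86.64063262939453)
blank 197 ((457.6283264160156, -410.2319641113281), (39.36061477661133, 78.11315155029297), 89.80316925048828)
fins 107 ((458.18975830078125, -406.0306701660156), (17.09977912902832, 51.031517028808594), 88.25350189208984)
se ((405.7925109863281, 180.15802001953125), (21.835758209228516, 185.76028442382812), 8.485801696777344)
orange 60 ((406.06927490234375, 184.289794921875), (11.736701965332031, 37.08502197265625), 7.87656307220459)
```

View pics/t2.png

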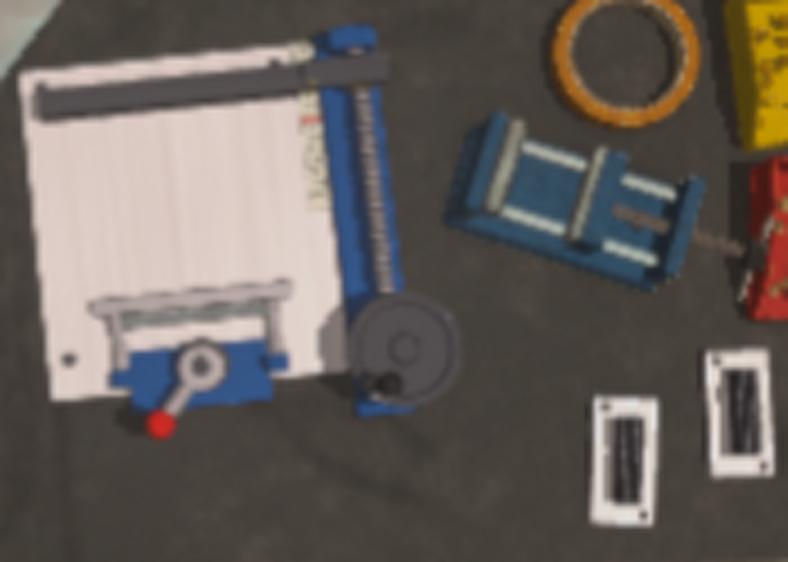

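```bash
cat > ortho.py <<'E'
from h import *
def ortho(p,q,z,xr=(-150,130),yr=(-130,110),s=2):
    xs=np.arange(xr[1],xr[0],-1/s); ys=np.arange(yr[1],yr[0],-1/s)
    Y,X=np.meshgrid(ys,xs); c,sn=np.cos(q[2]),np.sin(q[2]); x=X/1000;y=Y/1000
    P=np.c_[(q[0]+c*x-sn*y).ravel(),(q[1]+sn*x+c*y).ravel(),np.full(x.size,z/1000)]
    uv=proj(p,P).astype(np.float32).reshape(*X.shape,2)
    return cv2.remap(p['pixels'],uv[...,0],uv[...,1],cv2.INTER_CUBIC),xs,ys
def edge(v,c):  # half crossing with max gradient
    g=np.abs(np.gradient(cv2.GaussianBlur(v.reshape(-1,1).astype(np.float32),(1,9),2).ravel()))
    i=int(g.argmax()); w=slice(max(0,i-6),i+7); return (g[w]*c[w]).sum()/g[w].sum()
def xedges(p,q,lo,hi,ys0,z=10,hw=4):
    im,xs,ys=ortho(p,q,z); g=im.mean(2); mx=(xs>lo)&(xs<hi)
    return [round(float(edge(g[mx][:,np.abs(ys-y)<hw].mean(1),xs[mx])),2) for y in ys0]
def yedges(p,q,lo,hi,xs0,z=10,hw=4):
    im,xs,ys=ortho(p,q,z); g=im.mean(2); my=(ys>lo)&(ys<hi)
    return [round(float(edge(g[np.abs(xs-x)<hw][:,my].mean(0),ys[my])),2) for x in xs0]
E
python3 - <<'E'
from ortho import *
p=viewer.grab_frame('top'); q=[.5974,-.0554,.0964]
print('left',yedges(p,q,84,108,[-85,-60,-40,-20,0,20,40]))
print('near',xedges(p,q,-118,-98,[88,80,72,66,58,-55,-65,-75]))
print('far',xedges(p,q,98,118,[80,60,40,20,0,-20,-40]))
print('stopnear',xedges(p,q,45,80,[75,60,40,20,0,-20,-40,-60]))
print('padfar z24',xedges(p,q,-66,-44,[50,30,10,-10,-30,-50],24))
im,xs,ys=ortho(p,q,10); cv2.imwrite('pics/o1.png',im[:,:,::-1])
E
```

```text
left [96.89, 95.46, 95.0, 95.37, 94.5, 93.51, 93.9]
near [-110.64, -111.39, -110.58, -110.89, -112.17, -114.56, -114.17, -113.84]
far [105.05, 103.58, 103.16, 103.52, 102.96, 101.85, 102.1]
stopnear [69.09, 69.45, 68.46, 68.07, 68.02, 67.81, 66.56, 66.52]
padfar z24 [-49.17, -61.08, -60.42, -50.79, -50.77, -62.26]
```

View pics/o1.png

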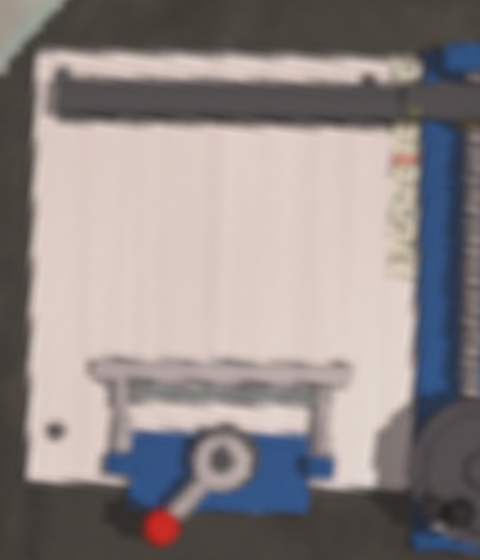

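```bash
cat >> ortho.py <<'E'
def tf(q,X): c,s=np.cos(q[2]),np.sin(q[2]); X=np.atleast_2d(X)/1000; return np.c_[q[0]+c*X[:,0]-s*X[:,1],q[1]+s*X[:,0]+c*X[:,1],X[:,2]]
E
python3 - <<'E'
from ortho import *
from scipy.optimize import least_squares
p=viewer.grab_frame('top'); im=p['pixels'].astype(int)
q0=[.5974,-.0554,.0964]
ims,xs,ys=ortho(p,q0,10)
def px(col,row): return proj(p,tf(q0,[[130-row/2,110-col/2,10]]))[0]
m=(im[...,0]>110)&(im[...,0]>im[...,1]*1.7); mm=m[225:255,290:325]; yy,xx=np.nonzero(mm); red=np.array([xx.mean()+290,yy.mean()+225])
y0,x0=140,[370,440]
c=ims[300:340//1 if 0 else 340,380:430].astype(int)
a=ims[140:180,380:430].astype(int); w=np.clip(a[...,0]-(a[...,1]+a[...,2])/2-25,0,None); R0=(w.sum(1)@np.arange(140,180)/w.sum(), w.sum(0)@np.arange(380,430)/w.sum()); print('redmark row,col',R0)
feats=[((-105,0,46),px(221,459),1),((-137,32,71),red,2),((49,-89,10),px(R0[1],R0[0]),2),((-54,65,24),px(90,362),1),((-54,-65,24),px(351,367),1),((-108,-125,58),(358.9,221.6),1),((0,96,10),px(31,260),1)]
X=np.array([f[0] for f in feats]);U=np.array([f[1] for f in feats]);W=np.array([f[2] for f in feats])
f=least_squares(lambda q:((proj(p,tf([*q,.0745],X))-U)*W[:,None]).ravel(),[.6,-.05]); q=[*f.x,.0745]
print('q',q); print(np.round(U-proj(p,tf(q,X)),2))
print('stop near z10',xedges(p,q,45,85,[75,60,40,20,0,-20,-40,-60]),'near',xedges(p,q,-122,-98,[88,80,66,-60,-70]),'far',xedges(p,q,98,118,[80,60,40,20]))
w=lambda *a:np.round(tf(q,[a])[0],4)
print('lever',w(-137,32,55),'mid',w(-150,0,55),'open',w(-137,-32,55)); 
cr=unproj(p,[px(458,512)],.094)[0]; print('crank',cr,'axis',w(-108,-125,58))
yaw=np.pi/2+q[2]; print('cmd above lever',rel([*w(-137,32,55)[:2],.14],yaw))
np.save('q.npy',q)
E
```

```text
redmark row,col (np.float64(159.43538885586122), np.float64(403.89682754147975))
q [np.float64(0.5990781487824484), np.float64(-0.057239136084431465), 0.0745]
[[-0.51 -0.55]
 [ 0.63  0.38]
 [-0.11 -0.58]
 [-0.25  0.5 ]
 [-0.58  0.41]
 [-0.8  -0.86]
 [-0.03  1.24]]
stop near z10 [65.97, 66.43, 66.41, 66.04, 66.38, 66.81, 65.99, 66.1] near [-114.07, -114.56, -113.64, -114.9, -113.61] far [101.73, 101.72, 101.22, 101.49]
lever [ 0.4601 -0.0355  0.055 ] mid [ 0.4495 -0.0684  0.055 ] open [ 0.4648 -0.0993  0.055 ]
crank [ 0.47869964 -0.17385211  0.094     ] axis [ 0.5007 -0.1899  0.058 ]
cmd above lever [ 2.1494 -2.537   0.4566  0.1402]
```

{"op": "play_rows", "data": {
  "commands": [
    [[-1,0.72,-0.85,0,0],[-1,0.72,-0.85,0,0],[-1,0.72,-0.85,0,0],[-1,0.72,-0.85,0,0],[-1,0.72,-0.85,0,0],[-1,0.72,-0.85,0,0]]
  ]
}}

```text
clock: 1.7
tcp_pos: [0.2875, -0.4357, 0.2314]
orientation: [-3.104, -0.471, -0.002]
contact_force: [-0.7, 0.3, -0.5]
grip_width: 0.0854
gripper_force: 0.0
```

{"op": "play_rows", "data": {
  "commands": [
    [[0,0.72,-0.85,0,0],[0,0.72,-0.85,0,0],[0,0.72,-0.85,0,0],[0,0.72,-0.85,0,0],[0,0.72,-0.85,0,0],[0,0.72,-0.85,0,0]]
  ]
}}

```text
clock: 2.2
tcp_pos: [0.3752, -0.2314, 0.2318]
orientation: [-3.105, -0.472, -0.003]
contact_force: [0.7, -0.6, 0.3]
grip_width: 0.0425
gripper_force: 0.0
```

{"op": "play_rows", "data": {
  "commands": [
    [[0,0.71,-0.837,0.25,0.14],[0,0.71,-0.837,0.25,0.14],[0,0.71,-0.837,0.45,0.14],[0,0.71,-0.837,0.45,0.14],[0,0.71,-0.837,0.45,0.14],[0,0.71,-0.837,0.45,0.14],[0,0.71,-0.837,0.45,0.14],[0,0.71,-0.837,0.45,0.14]]
  ]
}}

```text
clock: 2.87
tcp_pos: [0.4603, -0.0328, 0.1405]
orientation: [-3.138, -0.126, 0.002]
contact_force: [0.9, -0.0, 1.1]
grip_width: 0.0426
gripper_force: 0.0
```

Run:
```python
from ortho import *
ob(); q=np.load('q.npy'); print(q, rel([*tf(q,[-137,32,55])[0][:2],.045],np.pi/2+q[2]))
p=viewer.grab_frame('top'); save(p,'t3.png',(255,180,395,280),5)
```

```text
t 2.87 tcp [ 0.4603 -0.0328  0.1405] rot [-3.138e+00 -1.260e-01  2.000e-03] F [ 0.9 -0.   1.1] w 0.0426 gf 0.0
[ 0.59907815 -0.05723914  0.0745    ] [-0.0013  0.014   0.4774  0.0037]
```

View pics/t3.png

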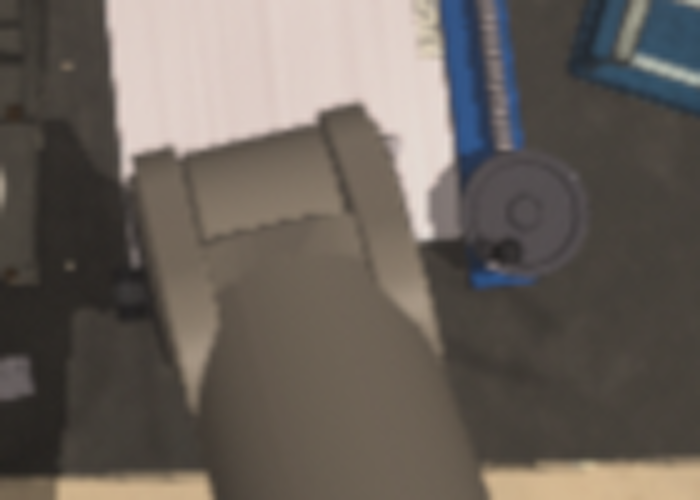

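{"op": "play_rows", "data": {
  "commands": [
    [[0,0,0.014,0.15,0],[0,0,0.014,0.3,0],[0,0,0.014,0.4,0],[0,0,0.014,0.46,0],[0,0,0.014,0.46,0]]
  ]
}}

```text
clock: 3.33
tcp_pos: [0.4585, -0.0404, 0.0478]
orientation: [3.139, 0.113, -0.006]
contact_force: [0.1, 0.6, 0.6]
grip_width: 0.0426
gripper_force: 0.0
```

{"op": "play_rows", "data": {
  "commands": [
    [[1,0,0,0,0],[1,0,0,0,0],[1,0,0,0,0],[1,0,0,0,0],[1,0,0,0,0],[1,0,0,0,0]]
  ],
  "grip_force": 25
}}

```text
clock: 3.83
tcp_pos: [0.4612, -0.0386, 0.0505]
orientation: [3.139, 0.117, 0.003]
contact_force: [-1.5, 0.7, 8.1]
grip_width: 0.0164
gripper_force: 25.7
```

{"op": "play_rows", "data": {
  "commands": [
    [[1,0,0,-0.01,0],[1,-0.0252,0.03,-0.01,0],[1,-0.0448,0.064,-0.01,0],[1,-0.0582,0.1008,-0.01,0],[1,-0.0651,0.1395,-0.01,0],[1,-0.0651,0.1787,-0.01,0],[1,-0.0582,0.2173,-0.01,0],[1,-0.0448,0.2542,-0.01,0],[1,-0.0252,0.2881,-0.01,0],[1,0,0.3182,-0.01,0],[1,0.003,0.3215,-0.01,0],[1,0.003,0.3215,-0.01,0]]
  ]
}}

```text
clock: 4.83
tcp_pos: [0.4688, -0.0985, 0.0511]
orientation: [-3.135, -0.122, -0.009]
contact_force: [8.7, 10.8, -16.6]
grip_width: 0.0161
gripper_force: 25.9
```

Run:
```python
from ortho import *
o=ob(); q=np.load('q.npy'); c,s=np.cos(q[2]),np.sin(q[2]); d=o['tcp_pos'][:2]-q[:2]; print('clamp frame tcp',(c*d[0]+s*d[1])*1000,(-s*d[0]+c*d[1])*1000)
```

```text
t 4.83 tcp [ 0.4688 -0.0985  0.0511] rot [-3.135 -0.122 -0.009] F [  8.7  10.8 -16.6] w 0.0161 gf 25.87563157081604
clamp frame tcp -133.0209547773961 -31.469759291418832
```

{"op": "play_rows", "data": {
  "commands": [
    [[0,0,0,0,0],[0,0,0,0,0],[0,0,0,0,0],[0,0,0,-0.2,0],[0,0,0,-0.4,0],[0,0,0,-0.4,0],[0,0,0,-0.4,0]]
  ]
}}

```text
clock: 5.42
tcp_pos: [0.4673, -0.1032, 0.1337]
orientation: [3.138, 0.116, 0.008]
contact_force: [-0.3, -0.3, -0.9]
grip_width: 0.0428
gripper_force: 0.0
```

Run:
```python
from ortho import *
o=ob(); q=np.load('q.npy'); print(rel([.4785,-.174,.069],np.pi/2+q[2]))
p=viewer.grab_frame('scene'); save(p,'s3.png',(240,185,360,275),6)
```

```text
t 5.42 tcp [ 0.4673 -0.1032  0.1337] rot [3.138 0.116 0.008] F [-0.3 -0.3 -0.9] w 0.0428 gf 0.0
[ 0.0281  0.3563  0.3244 -0.0005]
```

View pics/s3.png

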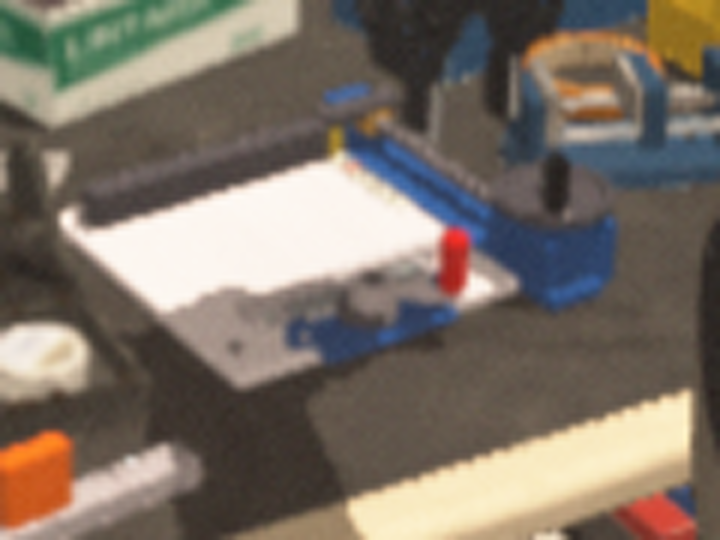

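The red grip at (455,262) has swung to the near right, so the cam is open. The yellow pointer is at (335,140). Next is the crank.

{"op": "play_rows", "data": {
  "commands": [
    [[0,0.028,0.18,0,0],[0,0.028,0.356,0,0],[0,0.028,0.356,0,0],[0,0.028,0.356,0.15,0],[0,0.028,0.356,0.28,0],[0,0.028,0.356,0.315,0],[0,0.028,0.356,0.315,0]]
  ]
}}

```text
clock: 6.05
tcp_pos: [0.4739, -0.1723, 0.0656]
orientation: [-3.137, -0.118, 0.01]
contact_force: [-0.1, -0.7, 0.4]
grip_width: 0.0424
gripper_force: 0.0
```

{"op": "play_rows", "data": {
  "commands": [
    [[1,0,0,0,0],[1,0,0,0,0],[1,0,0,0,0],[1,0,0,0,0],[1,0,0,0,0],[1,0,0,0,0]]
  ]
}}

```text
clock: 6.55
tcp_pos: [0.4776, -0.1731, 0.0694]
orientation: [3.139, 0.117, 0.003]
contact_force: [-0.4, -0.5, 5.8]
grip_width: 0.0132
gripper_force: 25.1
```

```bash
cat > cl.py <<'E'
from ortho import *
def clp(v=None):
    q=np.load('q.npy'); v=get_obs()['tcp_pos'] if v is None else v; c,s=np.cos(q[2]),np.sin(q[2]); d=np.array(v[:2])-q[:2]; return np.round([(c*d[0]+s*d[1])*1000,(-s*d[0]+c*d[1])*1000],1)
E
python3 - <<'E'
from cl import *
ob(); print(clp())
E
```

```text
t 6.55 tcp [ 0.4776 -0.1731  0.0694] rot [3.139e+00 1.170e-01 3.000e-03] F [-0.4 -0.5  5.8] w 0.0132 gf 25.139135420322418
[-129.8 -106.5]
```

{"op": "play_rows", "data": {
  "commands": [
    [[1,0.0572,-0.0401,-0.005,0],[1,0.1269,-0.0462,-0.005,0],[1,0.1902,-0.0166,-0.005,0],[1,0.2303,0.0406,-0.005,0],[1,0.2364,0.1103,-0.005,0],[1,0.2068,0.1736,-0.005,0],[1,0.1496,0.2137,-0.005,0],[1,0.0799,0.2198,-0.005,0],[1,0.0166,0.1902,-0.005,0],[1,-0.0235,0.133,-0.005,0],[1,-0.0296,0.0633,-0.005,0],[1,0,0,-0.005,0]]
  ]
}}

```text
clock: 7.55
tcp_pos: [0.4763, -0.1745, 0.0696]
orientation: [3.138, 0.114, 0.005]
contact_force: [8.2, -7.9, -9.2]
grip_width: 0.013
gripper_force: 25.0
```

Run:
```python
from cl import *
ob(); print(clp())
q=np.load('q.npy'); p=viewer.grab_frame('top'); print(xedges(p,q,40,85,[75,60,40,20,0,-20,-40,-60]))
p=viewer.grab_frame('top'); print(xedges(p,q,40,85,[75,60,40,20,0,-20,-40,-60]))
```

```text
t 7.55 tcp [ 0.4763 -0.1745  0.0696] rot [3.138 0.114 0.005] F [ 8.2 -7.9 -9.2] w 0.013 gf 25.048786997795105
[-131.1 -107.8]
[58.55, 80.01, 58.44, 58.41, 79.96, 58.36, 58.55, 57.96]
[58.36, 79.97, 58.4, 58.39, 79.93, 58.05, 58.36, 79.88]
```

{"op": "play_rows", "data": {
  "commands": [
    [[1,0.0572,-0.0401,0,0],[1,0.1269,-0.0462,0,0],[1,0.1902,-0.0166,0,0],[1,0.2303,0.0406,0,0],[1,0.2364,0.1103,0,0],[1,0.2068,0.1736,0,0],[1,0.1496,0.2137,0,0],[1,0.0799,0.2198,0,0],[1,0.0166,0.1902,0,0],[1,-0.0235,0.133,0,0],[1,-0.0296,0.0633,0,0],[1,0,0,0,0]]
  ]
}}

```text
clock: 8.65
tcp_pos: [0.4761, -0.1749, 0.0696]
orientation: [3.137, 0.113, 0.005]
contact_force: [7.5, -7.7, -7.8]
grip_width: 0.0132
gripper_force: 25.8
```

Run:
```python
from cl import *
ob(); print(clp())
q=np.load('q.npy'); p=viewer.grab_frame('top'); print(xedges(p,q,35,70,[75,60,40,20,0,-20,-40,-60]))
im,xs,ys=ortho(p,q,10,(10,90),(-110,-40),8); cv2.imwrite('pics/o2.png',im[:,:,::-1])
```

```text
t 8.65 tcp [ 0.4761 -0.1749  0.0696] rot [3.137 0.113 0.005] F [ 7.5 -7.7 -7.8] w 0.0132 gf 25.7607239484787
[-131.4 -108.2]
[50.35, 50.39, 50.0, 50.4, 50.39, 50.01, 50.34, 50.52]
```

View pics/o2.png

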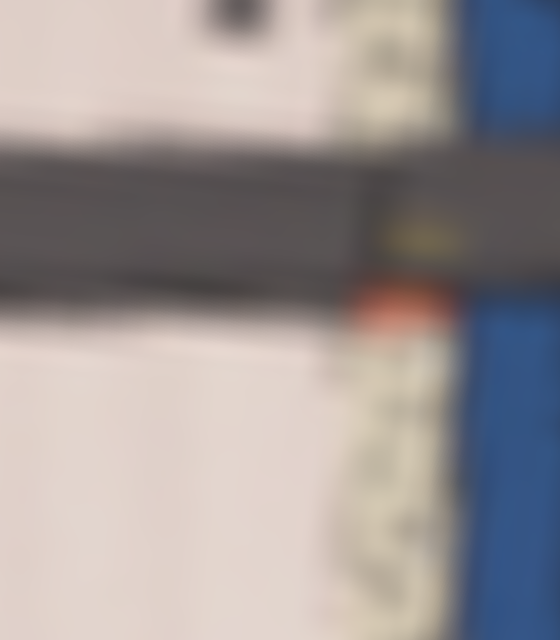

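Run:
```python
from cl import *
q=np.load('q.npy'); p=viewer.grab_frame('top'); cur=p['pixels'].copy()
old=cv2.imread('top.png')[:,:,::-1].copy()
for nm,px in (('old',old),('cur',cur)):
    p['pixels']=px; im,xs,ys=ortho(p,q,10,(30,70),(-100,-78),8); a=im.astype(float)
    w=np.clip(a[...,0]-(a[...,1]+a[...,2])/2-20,0,None); print(nm,'red x',(w.sum(1)@xs)/w.sum(),'y',(w.sum(0)@ys)/w.sum(), 'prof', [(round(x,1),int(v)) for x,v in zip(xs[::8],w.sum(1)[::8])if v>200])
    print('white/dark far hole rows'); 
p['pixels']=old
im,xs,ys=ortho(p,q,10,(-20,60),(-100,-75),8); cv2.imwrite('pics/o3.png',cv2.resize(im[:,:,::-1],None,fx=2,fy=.9))
```

```text
old red x 50.493840874399744 y -88.08125940079998 prof [(np.float64(57.0), 304), (np.float64(56.0), 568), (np.float64(55.0), 884), (np.float64(54.0), 1545), (np.float64(53.0), 2614), (np.float64(52.0), 3707), (np.float64(51.0), 4332), (np.float64(50.0), 4129), (np.float64(49.0), 3213), (np.float64(48.0), 2019), (np.float64(47.0), 1130), (np.float64(46.0), 582)]
white/dark far hole rows
cur red x 50.178230803354225 y -89.45171861137345 prof [(np.float64(60.0), 280), (np.float64(59.0), 243), (np.float64(55.0), 731), (np.float64(54.0), 1850), (np.float64(53.0), 3008), (np.float64(52.0), 3831), (np.float64(51.0), 4147), (np.float64(50.0), 3751), (np.float64(49.0), 2815), (np.float64(48.0), 1711), (np.float64(47.0), 933), (np.float64(46.0), 550), (np.float64(45.0), 268), (np.float64(43.0), 205), (np.float64(42.0), 231)]
white/dark far hole rows
```

View pics/o3.png

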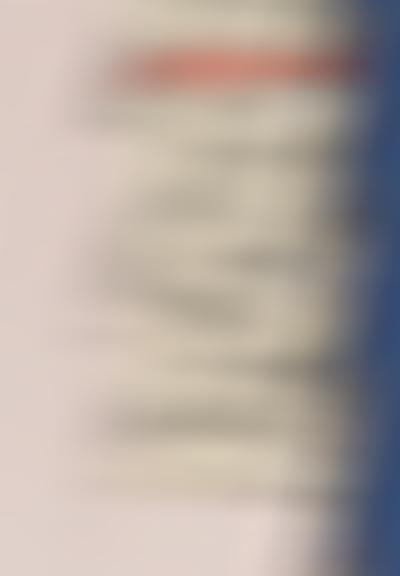

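{"op": "play_rows", "data": {
  "commands": [
    [[1,0.0572,-0.0401,0,0],[1,0.1269,-0.0462,0,0],[1,0.1902,-0.0166,0,0],[1,0.2303,0.0406,0,0],[1,0.2364,0.1103,0,0],[1,0.2005,0.1806,0,0],[1,0.2005,0.1806,0,0],[1,0.2005,0.1806,0,0]]
  ]
}}

```text
clock: 9.42
tcp_pos: [0.5175, -0.2091, 0.0695]
orientation: [3.138, 0.111, -0.002]
contact_force: [0.6, -2.1, 1.7]
grip_width: 0.013
gripper_force: 26.7
```

Run:
```python
from cl import *
ob(); print(clp())
q=np.load('q.npy'); p=viewer.grab_frame('top'); print(xedges(p,q,35,60,[75,60,40,20,0,-20,-40,-60]))
```

```text
t 9.42 tcp [ 0.5175 -0.2091  0.0695] rot [ 3.138e+00  1.110e-01 -2.000e-03] F [ 0.6 -2.1  1.7] w 0.013 gf 26.745320856571198
[ -92.7 -145.4]
[45.94, 45.88, 46.07, 45.5, 45.91, 46.05, 45.97, 45.53]
```

{"op": "play_rows", "data": {
  "commands": [
    [[0,0,0,0,0],[0,0,0,0,0],[0,0,0,0,0],[0,0,0,-0.2,0],[0,0,0,-0.35,0],[0,0,0.2,-0.35,0],[0,-0.2,0.4,-0.35,0],[0,-0.4,0.6,-0.35,0],[0,-0.4,0.6,-0.35,0],[0,-0.4,0.6,-0.35,0],[0,-0.4,0.6,-0.35,0]]
  ]
}}

```text
clock: 10.38
tcp_pos: [0.4469, -0.3331, 0.1391]
orientation: [3.139, 0.111, -0.001]
contact_force: [0.4, 0.0, -0.4]
grip_width: 0.0425
gripper_force: 0.0
```

```bash
cat > meas.py <<'E'
from cl import *
def blanks(p,b=None):
    im=p['pixels'].astype(int); out=[]
    g=(im.min(2)>140).astype(np.uint8); g=cv2.morphologyEx(g,cv2.MORPH_CLOSE,np.ones((9,9)))
    for t in viewer.trace(p,'heatsink_0')[:4]:
        if t['score']<.3: continue
        r0=[int(v) for v in t['rect']]; m=np.zeros_like(g); sl=(slice(r0[1]-4,r0[3]+5),slice(r0[0]-4,r0[2]+5)); m[sl]=g[sl]
        if m.sum()<50: continue
        P=unproj(p,cv2.findNonZero(m).reshape(-1,2),.008)[:,:2].astype(np.float32)*1000
        c=cv2.minAreaRect(P); print('blank',round(t['score'],2),'mask c',np.round(P.mean(0),1),'rect',np.round(c[0],1),np.round(c[1],1),round(c[2],1),'trace',np.round(r0))
E
python3 - <<'E'
from meas import *
ob()
q=np.load('q.npy')
for _ in range(2):
    p=viewer.grab_frame('top'); e=xedges(p,q,35,60,[75,60,40,20,0,-20,-40,-60]); print(np.mean(e),e)
    print('jaw z24',xedges(p,q,-75,-55,[50,40,30,20,10,0,-10,-20,-30,-40,-50],24))
im,xs,ys=ortho(p,q,24,(-160,-30),(-160,80),3); cv2.imwrite('pics/o4.png',im[:,:,::-1])
blanks(p)
E
```

```text
t 10.38 tcp [ 0.4469 -0.3331  0.1391] rot [ 3.139e+00  1.110e-01 -1.000e-03] F [ 0.4  0.  -0.4] w 0.0425 gf 0.0
45.88375 [45.94, 45.86, 46.33, 45.53, 45.9, 46.04, 45.96, 45.51]
jaw z24 [-61.09, -64.27, -63.29, -63.68, -64.63, -62.8, -63.76, -64.26, -63.23, -62.83, -61.58]
45.88875 [45.94, 45.87, 46.33, 45.54, 45.9, 46.04, 45.97, 45.52]
jaw z24 [-61.09, -64.28, -63.31, -63.68, -64.63, -62.8, -63.76, -64.26, -63.22, -62.84, -61.57]
blank 0.85 mask c [ 416.3 -331.6] rect [ 423.3 -333.7] [39.5 68.1] 83.6 trace [401 239 416 263]
```

View pics/o4.png

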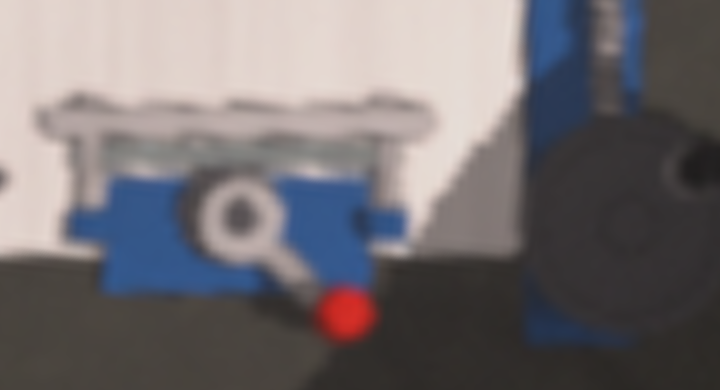

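Run:
```python
from meas import *
q=np.load('q.npy'); S=viewer.grab_frame('scene'); p=viewer.grab_frame('top')
c=proj(S,tf(q,[49,-89,10]))[0]; d=proj(p,tf(q,[49,-89,10]))[0]; print(c,d)
def crop(P,c): x,y=np.round(c).astype(int); print(x,y); return cv2.resize(P['pixels'][y-16:y+16,x-16:x+16,::-1],(384,384),interpolation=cv2.INTER_CUBIC)
cv2.imwrite('pics/c5.png',np.hstack([crop(S,c),crop(p,d)]))
for P in (S,p):
    for dx in (0,5): print(np.round(proj(P,tf(q,[[49+dx,-89,10],[49+dx,-89,36]])),2).tolist())
```

```text
[298.37072173 212.79269789] [338.52914723 171.65961642]
298 213
339 172
[[298.37, 212.79], [298.42, 206.66]]
[[297.62, 212.26], [297.67, 206.14]]
[[338.53, 171.66], [339.46, 169.93]]
[[338.33, 169.99], [339.25, 168.22]]
```

View pics/c5.png

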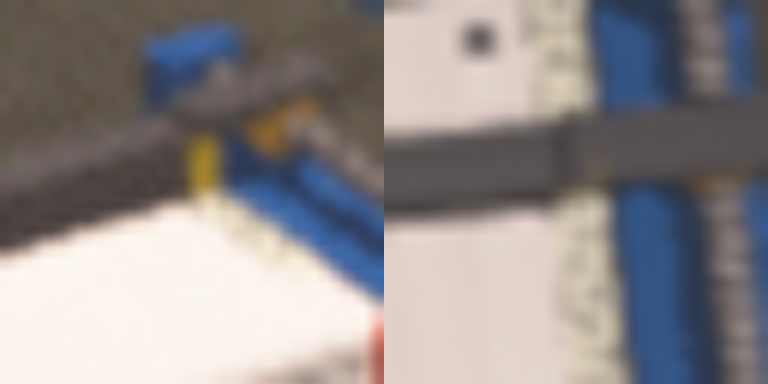

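The yellow pointer stands over the mark and the red line is now hidden under it. The lever is fully open. Now the first blank.

Run:
```python
from meas import *
print(rel([.4297,-.333,.0105],np.pi/2-.075))
```

```text
[-0.102   0.0076  0.644   0.0973]
```

{"op": "play_rows", "data": {
  "commands": [
    [[0,-0.1,0.008,0.1,0.097],[0,-0.1,0.008,0.3,0.097],[0,-0.1,0.008,0.48,0.097],[0,-0.1,0.008,0.58,0.097],[0,-0.1,0.008,0.635,0.097],[0,-0.1,0.008,0.635,0.097],[0,-0.1,0.008,0.635,0.097]]
  ]
}}

```text
clock: 11.22
tcp_pos: [0.4296, -0.3342, 0.0126]
orientation: [-3.139, 0.12, -0.0]
contact_force: [0.7, -0.7, -0.1]
grip_width: 0.0425
gripper_force: 0.0
```

{"op": "play_rows", "data": {
  "commands": [
    [[1,0,0,0,0],[1,0,0,0,0],[1,0,0,0,0],[1,0,0,0,0],[1,0,0,0,0],[1,0,0,-0.05,0],[1,0,0,-0.2,0],[1,0,0,-0.4,0],[1,0,0,-0.4,0],[1,0,0,-0.4,0]]
  ],
  "grip_force": 50
}}

```text
clock: 12.05
tcp_pos: [0.4304, -0.336, 0.0955]
orientation: [3.136, -0.122, 0.008]
contact_force: [0.3, 0.3, -1.3]
grip_width: 0.0124
gripper_force: 49.3
```

Run:
```python
from meas import *
ob(); q=np.load('q.npy'); print(rel([*tf(q,[2,-25,0])[0][:2],.09],np.pi/2+q[2]))
p=viewer.grab_frame('top'); blanks(p)
```

```text
t 12.05 tcp [ 0.4304 -0.336   0.0955] rot [ 3.136 -0.122  0.008] F [ 0.3  0.3 -1.3] w 0.0124 gf 49.3154901266098
[ 0.7611 -1.3332  0.0272 -0.0971]
blank 0.61 mask c [ 419.5 -357.3] rect [ 435.  -364.3] [45.5 97.4] 81.2 trace [410 233 424 260]
```

{"op": "play_rows", "data": {
  "commands": [
    [[1,0,0,-0.2,0],[1,0,0,-0.4,0],[1,0.1,-0.17,-0.4,0],[1,0.2,-0.34,-0.4,0],[1,0.3,-0.5,-0.4,0],[1,0.38,-0.667,-0.4,0],[1,0.38,-0.667,-0.4,0]]
  ]
}}

```text
clock: 12.73
tcp_pos: [0.5185, -0.1983, 0.1715]
orientation: [-3.135, 0.104, -0.001]
contact_force: [0.2, 0.9, -0.5]
grip_width: 0.0127
gripper_force: 49.4
```

{"op": "play_rows", "data": {
  "commands": [
    [[1,0.1,-0.17,0,-0.097],[1,0.2,-0.34,0,-0.097],[1,0.3,-0.5,0,-0.097],[1,0.36,-0.667,0,-0.097],[1,0.36,-0.667,0,-0.097],[1,0.36,-0.667,0.2,-0.097],[1,0.36,-0.667,0.4,-0.097],[1,0.36,-0.667,0.4,-0.097]]
  ]
}}

```text
clock: 13.4
tcp_pos: [0.5902, -0.0802, 0.0839]
orientation: [-3.138, -0.119, 0.024]
contact_force: [-2.3, -1.2, -2.5]
grip_width: 0.0127
gripper_force: 49.3
```

Run:
```python
from meas import *
ob(); q=np.load('q.npy'); print(clp(),rel([*tf(q,[-2,-25,0])[0][:2],.0225],np.pi/2+q[2]))
```

```text
t 13.4 tcp [ 0.5902 -0.0802  0.0839] rot [-3.138 -0.119  0.024] F [-2.3 -1.2 -2.5] w 0.0127 gf 49.2824649810791
[-10.6 -22.2] [0.0475 0.0145 0.3064 0.0007]
```

{"op": "play_rows", "data": {
  "commands": [
    [[1,0,0,0,0],[1,0,0,0,0],[1,0,0,0,0]]
  ]
}}

```text
clock: 13.65
tcp_pos: [0.5985, -0.0804, 0.0946]
orientation: [3.139, 0.117, 0.005]
contact_force: [-0.8, 0.6, -0.6]
grip_width: 0.0122
gripper_force: 49.3
```

Run:
```python
from meas import *
ob(); q=np.load('q.npy'); print(clp(),rel([*tf(q,[-2,-25,0])[0][:2],.0225],np.pi/2+q[2]))
```

```text
t 13.65 tcp [ 0.5985 -0.0804  0.0946] rot [3.139 0.117 0.005] F [-0.8  0.6 -0.6] w 0.0122 gf 49.339662194252014
[ -2.3 -23. ] [ 2.000e-04  9.600e-03  3.603e-01 -1.000e-04]
```

{"op": "play_rows", "data": {
  "commands": [
    [[1,0,0.01,0.15,0],[1,0,0.01,0.27,0],[1,0,0.01,0.335,0],[1,0,0.01,0.355,0],[1,0,0.01,0.36,0],[1,0,0.01,0.365,0],[1,0,0.01,0.365,0],[1,0,0.01,0.365,0]]
  ]
}}

```text
clock: 14.32
tcp_pos: [0.5972, -0.0826, 0.0235]
orientation: [3.138, 0.117, 0.0]
contact_force: [-12.3, 0.3, 24.5]
grip_width: 0.013
gripper_force: 53.6
```

{"op": "play_rows", "data": {
  "commands": [
    [[1,0.01,0,0,0],[1,0.02,0,0,0],[1,0.03,0,0,0],[1,0.03,0,0,0],[1,0.03,0,0,0]]
  ]
}}

```text
clock: 14.73
tcp_pos: [0.5972, -0.0826, 0.0234]
orientation: [3.136, 0.116, -0.019]
contact_force: [-29.6, -0.5, 43.2]
grip_width: 0.0123
gripper_force: 56.1
```

{"op": "play_rows", "data": {
  "commands": [
    [[1,0,0,-0.008,0],[1,0,0,-0.012,0],[1,0,0,-0.012,0],[1,0,0,-0.012,0]]
  ]
}}

```text
clock: 15.07
tcp_pos: [0.6048, -0.0818, 0.0236]
orientation: [3.139, 0.117, 0.005]
contact_force: [-2.0, 0.9, 10.5]
grip_width: 0.0127
gripper_force: 51.8
```

Run:
```python
from meas import *
ob(); print(clp()); q=np.load('q.npy')
p=viewer.grab_frame('scene'); c=proj(p,tf(q,[0,0,10]))[0].astype(int); save(p,'s6.png',(c[0]-50,c[1]-35,c[0]+50,c[1]+40),7)
```

```text
t 15.07 tcp [ 0.6048 -0.0818  0.0236] rot [3.139 0.117 0.005] F [-2.   0.9 10.5] w 0.0127 gf 51.76415026187897
[  3.9 -24.9]
```

View pics/s6.png

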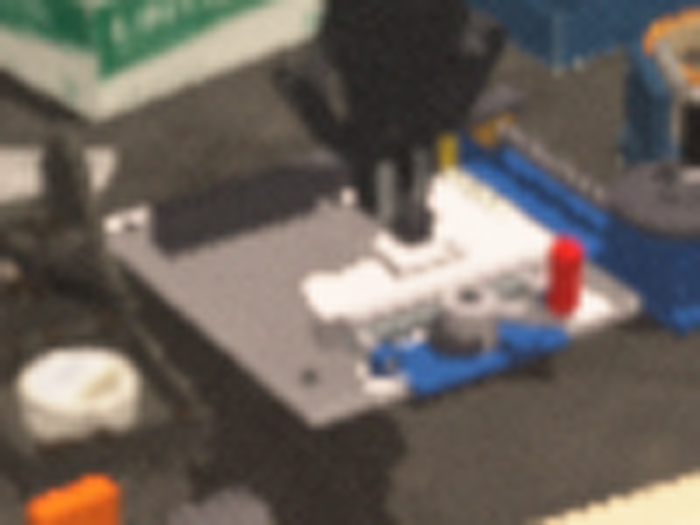

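{"op": "play_rows", "data": {
  "commands": [
    [[1,0.005,0,-0.004,0],[1,0.01,0,-0.004,0],[1,0.015,0,-0.004,0],[1,0.015,0,-0.004,0],[1,0.015,0,-0.004,0]]
  ]
}}

```text
clock: 15.53
tcp_pos: [0.6049, -0.0818, 0.0236]
orientation: [3.139, 0.117, -0.005]
contact_force: [-9.2, -1.0, 14.3]
grip_width: 0.0127
gripper_force: 52.3
```

{"op": "play_rows", "data": {
  "commands": [
    [[1,0.005,0,0,0],[1,0.01,0,0,0],[1,0.015,0,0,0],[1,0.015,0,0,0],[1,0.015,0,0,0]]
  ]
}}

```text
clock: 15.95
tcp_pos: [0.6049, -0.0818, 0.0235]
orientation: [3.138, 0.116, -0.014]
contact_force: [-18.0, -0.1, 24.8]
grip_width: 0.013
gripper_force: 53.6
```

{"op": "play_rows", "data": {
  "commands": [
    [[1,0,0,-0.01,0],[1,0,0,-0.015,0],[1,0,0,-0.015,0],[1,0,0,-0.015,0],[1,0,0,-0.015,0]]
  ]
}}

```text
clock: 16.37
tcp_pos: [0.606, -0.0817, 0.0243]
orientation: [3.139, 0.117, -0.01]
contact_force: [-6.9, -0.5, -0.3]
grip_width: 0.0126
gripper_force: 50.4
```

{"op": "play_rows", "data": {
  "commands": [
    [[1,0.005,0,0,0],[1,0.008,0,0,0],[1,0.008,0,0,0]]
  ]
}}

```text
clock: 16.62
tcp_pos: [0.6061, -0.0817, 0.0242]
orientation: [3.139, 0.117, -0.016]
contact_force: [-11.7, -0.9, 5.6]
grip_width: 0.0129
gripper_force: 51.2
```

{"op": "play_rows", "data": {
  "commands": [
    [[1,0,0,0.003,0],[1,0,0,0.003,0],[1,0,0,0.003,0]]
  ]
}}

```text
clock: 16.87
tcp_pos: [0.606, -0.0817, 0.0238]
orientation: [3.139, 0.117, -0.015]
contact_force: [-12.6, -1.6, 7.2]
grip_width: 0.0124
gripper_force: 51.3
```

{"op": "play_rows", "data": {
  "commands": [
    [[0.4,0,0,0,0],[0.4,0,0,0,0],[0.4,0,0,0,0],[0.4,0,0,-0.15,0],[0.4,0,0,-0.35,0],[0.4,0,0,-0.6,0],[0.4,0,0,-0.75,0],[0.4,0,0,-0.75,0]]
  ]
}}

```text
clock: 17.53
tcp_pos: [0.6164, -0.0808, 0.1839]
orientation: [3.138, 0.117, 0.023]
contact_force: [1.6, -0.4, 1.0]
grip_width: 0.0255
gripper_force: 0.0
```

{"op": "play_rows", "data": {
  "commands": [
    [[0,-0.15,0.15,0,0],[0,-0.3,0.4,0,0],[0,-0.4,0.6,0,0],[0,-0.5,0.8,0,0],[0,-0.6,1.0,0,0],[0,-0.6,1.0,0,0],[0,-0.6,1.0,0,0],[0,-0.6,1.0,0,0]]
  ]
}}

```text
clock: 18.2
tcp_pos: [0.5054, -0.2918, 0.1749]
orientation: [3.139, 0.111, 0.001]
contact_force: [-0.5, 1.0, 0.5]
grip_width: 0.0427
gripper_force: 0.0
```

```bash
cat >> meas.py <<'E'
def onbed(p,y0):
    q=np.load('q.npy'); z=18
    print('far gap profile: near edge x',xedges(p,q,-50,-20,[y0-15,y0+15],z,3),'y edges',yedges(p,q,y0+12,y0+30,[-32,30],z,3),yedges(p,q,y0-30,y0-12,[-32,30],z,3))
E
python3 - <<'E'
from meas import *
ob(); print(clp()); q=np.load('q.npy')
p=viewer.grab_frame('top'); blanks(p); onbed(p,-25)
im,xs,ys=ortho(p,q,18,(-100,80),(-90,60),4); cv2.imwrite('pics/o7.png',im[:,:,::-1]); print(rel([.458,-.409,.13],np.pi/2-.02))
E
```

```text
t 18.2 tcp [ 0.5054 -0.2918  0.1749] rot [3.139e+00 1.110e-01 1.000e-03] F [-0.5  1.   0.5] w 0.0427 gf 0.0
[-110.8 -227. ]
blank 0.56 mask c [606.4 -76.9] rect [598.1 -85. ] [ 79.  103.2] 88.1 trace [310 178 329 205]
far gap profile: near edge x [-25.68, -38.4] y edges [-1.35, -10.55] [-41.47, -38.92]
[-0.2901  0.5826  0.2243  0.0612]
```

View pics/o7.png

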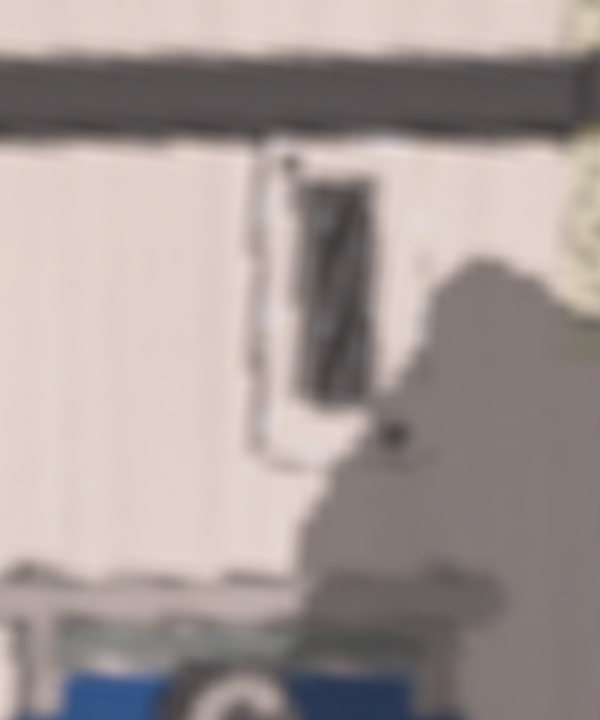

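Run:
```python
from meas import *
p=viewer.grab_frame('top'); cv2.imwrite('pics/t8.png',cv2.resize(p['pixels'][195:275,380:480,::-1],None,fx=6,fy=6,interpolation=cv2.INTER_CUBIC))
g=(p['pixels'].min(2)>140)[225:255,415:450]; ys,xs=np.nonzero(g); print(len(xs),xs.mean()+415,ys.mean()+225) if len(xs) else print('none')
```

```text
none
```

View pics/t8.png

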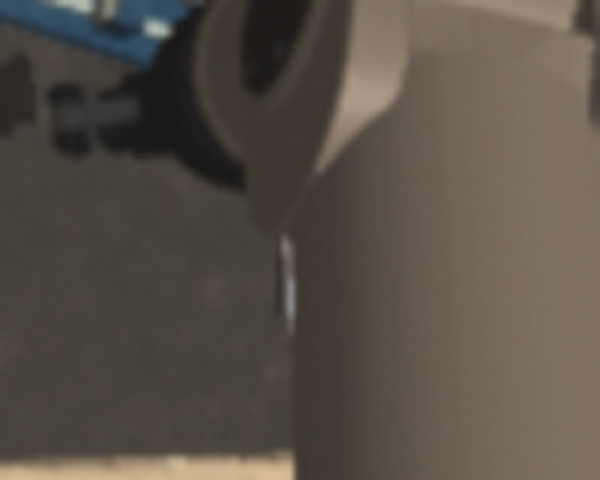

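{"op": "play_rows", "data": {
  "commands": [
    [[0,-0.15,0.3,0,0.061],[0,-0.29,0.5,0,0.061],[0,-0.29,0.583,0.1,0.061],[0,-0.29,0.583,0.3,0.061],[0,-0.29,0.583,0.5,0.061],[0,-0.29,0.583,0.65,0.061],[0,-0.29,0.583,0.75,0.061],[0,-0.29,0.583,0.8,0.061],[0,-0.29,0.583,0.81,0.061],[0,-0.29,0.583,0.81,0.061],[0,-0.29,0.583,0.81,0.061]]
  ]
}}

```text
clock: 19.27
tcp_pos: [0.4585, -0.4103, 0.0145]
orientation: [3.14, -0.031, 0.004]
contact_force: [0.3, 0.9, 0.1]
grip_width: 0.0422
gripper_force: 0.0
```

{"op": "play_rows", "data": {
  "commands": [
    [[1,0,0,0,0],[1,0,0,0,0],[1,0,0,0,0],[1,0,0,0,0],[1,0,0,0,0],[1,0,0,0,0]]
  ],
  "grip_force": 50
}}

```text
clock: 19.77
tcp_pos: [0.4578, -0.4108, 0.0145]
orientation: [3.14, -0.033, 0.003]
contact_force: [-0.5, 0.4, 6.6]
grip_width: 0.0124
gripper_force: 50.5
```

Run:
```python
from meas import *
q=np.load('q.npy'); print(rel([*tf(q,[-3,25,0])[0][:2],.1745],np.pi/2+q[2]))
```

```text
[ 0.6439 -1.9039 -0.8016 -0.0608]
```

{"op": "play_rows", "data": {
  "commands": [
    [[1,0,0,-0.1,0],[1,0,0,-0.3,0],[1,0,0,-0.5,0],[1,0,0,-0.7,0],[1,0,0,-0.8,0],[1,0,0,-0.8,0],[1,0,0,-0.8,0]]
  ]
}}

```text
clock: 20.35
tcp_pos: [0.4573, -0.4107, 0.1747]
orientation: [3.139, -0.033, 0.004]
contact_force: [-0.8, 0.4, -1.8]
grip_width: 0.0125
gripper_force: 49.6
```

{"op": "play_rows", "data": {
  "commands": [
    [[1,0.06,-0.2,0,0],[1,0.12,-0.4,0,0],[1,0.2,-0.6,0,0],[1,0.26,-0.8,0,0],[1,0.322,-0.952,0,0],[1,0.322,-0.952,0,0],[1,0.322,-0.952,0,0]]
  ]
}}

```text
clock: 20.93
tcp_pos: [0.5251, -0.2179, 0.1713]
orientation: [-3.14, 0.024, 0.004]
contact_force: [0.4, -0.6, -1.5]
grip_width: 0.0124
gripper_force: 49.6
```

{"op": "play_rows", "data": {
  "commands": [
    [[1,0.06,-0.2,0,-0.061],[1,0.12,-0.4,0,-0.061],[1,0.2,-0.6,0,-0.061],[1,0.26,-0.8,0,-0.061],[1,0.322,-0.952,0,-0.061],[1,0.322,-0.952,0.15,-0.061],[1,0.322,-0.952,0.3,-0.061],[1,0.322,-0.952,0.4,-0.061],[1,0.322,-0.952,0.4,-0.061],[1,0.322,-0.952,0.4,-0.061],[1,0.322,-0.952,0.4,-0.061]]
  ]
}}

```text
clock: 21.85
tcp_pos: [0.5941, -0.0332, 0.0935]
orientation: [3.139, 0.115, 0.001]
contact_force: [0.7, 0.4, 0.6]
grip_width: 0.0126
gripper_force: 49.6
```

Run:
```python
from meas import *
ob();q=np.load('q.npy'); print(clp(),rel([*tf(q,[-3,25,0])[0][:2],.025],np.pi/2+q[2]))
```

```text
t 21.85 tcp [ 0.5941 -0.0332  0.0935] rot [3.139e+00 1.150e-01 1.000e-03] F [0.7 0.4 0.6] w 0.0126 gf 49.59094941616058
[-3.2 24.3] [ 0.0009 -0.0035  0.3426 -0.0008]
```

{"op": "play_rows", "data": {
  "commands": [
    [[1,0,-0.003,0.15,0],[1,0,-0.003,0.27,0],[1,0,-0.003,0.32,0],[1,0,-0.003,0.335,0],[1,0,-0.003,0.338,0],[1,0,-0.003,0.338,0]]
  ]
}}

```text
clock: 22.35
tcp_pos: [0.5948, -0.0316, 0.0268]
orientation: [3.139, 0.117, 0.004]
contact_force: [-0.1, -1.0, -1.8]
grip_width: 0.0126
gripper_force: 49.6
```

{"op": "play_rows", "data": {
  "commands": [
    [[1,0.01,0,0,0],[1,0.02,0,0,0],[1,0.03,0,0,0],[1,0.03,0,0,0],[1,0.03,0,0,0]]
  ]
}}

```text
clock: 22.77
tcp_pos: [0.5999, -0.031, 0.0256]
orientation: [3.139, 0.118, 0.001]
contact_force: [-0.4, -0.1, -0.8]
grip_width: 0.0123
gripper_force: 49.6
```

{"op": "play_rows", "data": {
  "commands": [
    [[1,0.005,0,0.002,0],[1,0.01,0,0.002,0],[1,0.015,0,0.002,0],[1,0.015,0,0.002,0],[1,0.015,0,0.002,0]]
  ]
}}

```text
clock: 23.18
tcp_pos: [0.6019, -0.0308, 0.0247]
orientation: [3.139, 0.118, -0.002]
contact_force: [-3.3, -0.7, 0.3]
grip_width: 0.0123
gripper_force: 49.8
```

{"op": "play_rows", "data": {
  "commands": [
    [[1,0.005,0,0,0],[1,0.01,0,0,0],[1,0.01,0,0,0],[1,0.01,0,0,0]]
  ]
}}

```text
clock: 23.52
tcp_pos: [0.6018, -0.0309, 0.0246]
orientation: [3.139, 0.118, -0.008]
contact_force: [-9.0, -0.3, 7.1]
grip_width: 0.0123
gripper_force: 50.6
```

{"op": "play_rows", "data": {
  "commands": [
    [[0.4,0,0,0,0],[0.4,0,0,0,0],[0.4,0,0,0,0],[0.4,0,0,-0.15,0],[0.4,0,0,-0.35,0],[0.4,0,0,-0.6,0],[0.4,-0.1,-0.1,-0.7,0],[0.4,-0.3,-0.3,-0.7,0],[0.4,-0.5,-0.5,-0.7,0],[0,-0.6,-0.6,-0.7,0],[0,-0.6,-0.6,-0.7,0],[0,-0.6,-0.6,-0.7,0]]
  ]
}}

```text
clock: 24.52
tcp_pos: [0.4733, 0.0833, 0.1654]
orientation: [-3.139, -0.127, -0.0]
contact_force: [0.4, -0.3, 0.2]
grip_width: 0.0427
gripper_force: 0.0
```

```bash
cat >> meas.py <<'E'
def se(p):
    im=p['pixels'].astype(int)
    for t in viewer.trace(p,'straightedge')[:2]: 
        m=t['pixels'].astype(np.uint8); print('se',round(t['score'],2),m.sum(),np.round(t['rect']),cv2.minAreaRect(unproj(p,cv2.findNonZero(m).reshape(-1,2),.016)[:,:2].astype(np.float32)*1000))
E
python3 - <<'E'
from meas import *
o=ob(); print(o['joints'])
p=viewer.grab_frame('top'); se(p); q=np.load('q.npy')
for y0 in (-25,25):
    print(y0,'near x',xedges(p,q,-48,-25,[y0-15,y0-10,y0,y0+10,y0+15],14,3),'yL',yedges(p,q,y0+13,y0+27,[-30,-10,10,30],18,4),'yR',yedges(p,q,y0-27,y0-13,[-30,-10,10,30],18,4))
print('stop',xedges(p,q,38,55,[75,60,55,0,-55,-60,-75],10,2))
print(rel([.406,.1825,.16],.14))
E
```

```text
t 24.52 tcp [0.4733 0.0833 0.1654] rot [-3.139 -0.127 -0.   ] F [ 0.4 -0.3  0.2] w 0.0427 gf 0.0
[ 0.12402987  0.28099695 -0.49536021  2.04833361  0.17571761  0.85189427
 -1.96077821]
se 0.81 254 [196. 256. 232. 270.] ((399.8343200683594, 223.4893798828125), (21.008563995361328, 103.90475463867188), 8.285654067993164)
se 0.37 5653 [274. 152. 373. 238.] ((578.470703125, -89.76007080078125), (252.95176696777344, 261.3451843261719), 6.869011402130127)
-25 near x [-38.0, -37.51, -36.97, -38.33, -37.89] yL [-1.4, -6.88, -2.03, -1.52] yR [-41.68, -48.85, -43.12, -41.23]
25 near x [-31.05, -38.06, -36.99, -37.75, -38.33] yL [42.58, 40.33, 40.38, 48.18] yR [9.43, 0.37, -0.04, 0.58]
stop [45.94, 45.85, 45.55, 45.58, 45.84, 45.54, 46.08]
[-0.3135 -0.5371  0.0264  0.9592]
```

{"op": "play_rows", "data": {
  "commands": [
    [[0,-0.1,-0.1,0,0.959],[0,-0.2,-0.3,0,0.959],[0,-0.3135,-0.537,0,0.959],[0,-0.3135,-0.537,0,0.959],[0,-0.3135,-0.537,0,0.959],[0,-0.3135,-0.537,0,0.959],[0,-0.3135,-0.537,0,0.959],[0,-0.3135,-0.537,0,0.959],[0,-0.3135,-0.537,0,0.959],[0,-0.3135,-0.537,0,0.959],[0,-0.3135,-0.537,0,0.959],[0,-0.3135,-0.537,0,0.959]]
  ]
}}

```text
clock: 25.62
tcp_pos: [0.4067, 0.1797, 0.1615]
orientation: [2.765, -1.453, -0.012]
contact_force: [0.3, 0.6, -1.8]
grip_width: 0.0429
gripper_force: 0.0
```

{"op": "play_rows", "data": {
  "commands": [
    [[0,0,0,0,0],[0,0,0,0,0],[0,0,0,0,0]]
  ]
}}

```text
clock: 25.87
tcp_pos: [0.4051, 0.1807, 0.1609]
orientation: [2.769, -1.443, -0.015]
contact_force: [-0.4, 0.9, -0.6]
grip_width: 0.0424
gripper_force: 0.0
```

Run:
```python
from meas import *
o=ob(); print(o['joints'])
print(rel([.406,.1825,.035],.14))
S=viewer.grab_frame('scene'); im=S['pixels'].astype(int)
m=((im[...,0]>150)&(im[...,2]<90)&(im[...,1]<150)); m[:245]=0;m[:, :200]=0;m[:,290:]=0;m[295:]=0
ys,xs=np.nonzero(m); print(len(xs),xs.mean(),ys.mean(),'expect',proj(S,[.406,.1825,.036]))
```

```text
t 25.87 tcp [0.4051 0.1807 0.1609] rot [ 2.769 -1.443 -0.015] F [-0.4  0.9 -0.6] w 0.0424 gf 0.0
[-0.98843094  0.21011643  0.48751527  2.16894104 -0.13147575  0.81250402
 -2.94907692]
[-0.005  -0.0228  0.6291  0.2991]
202 239.35148514851485 262.1980198019802 expect [[245.84591296 264.68599807]]
```

{"op": "play_rows", "data": {
  "commands": [
    [[0,0,0,0,-0.85],[0,0,0,0,-0.85],[0,0,0,0,-0.85],[0,0,0,0,-0.85],[0,0,0,0,-0.85],[0,0,0,0,-0.85],[0,0,0,0,-0.85],[0,0,0,0,-0.85],[0,0,0,0,-0.85],[0,0,0,0,-0.85],[0,0,0,0,-0.85],[0,0,0,0,-0.85]]
  ]
}}

```text
clock: 26.92
tcp_pos: [0.4051, 0.1795, 0.1611]
orientation: [3.079, 0.582, -0.031]
contact_force: [0.5, 0.3, -0.2]
grip_width: 0.0426
gripper_force: 0.0
```

Run:
```python
from meas import *
o=ob(); print(o['joints'])
print(rel([.406,.1825,.035],.14))
S=viewer.grab_frame('scene'); im=S['pixels'].astype(int)
m=((im[...,0]>150)&(im[...,2]<90)&(im[...,1]<150)); m[:245]=0;m[:, :200]=0;m[:,290:]=0;m[295:]=0
n,l,st,c=cv2.connectedComponentsWithStats(m.astype(np.uint8)); print(st,c)
print(np.round(proj(S,[[.406,.1825,.056],[.406,.1825,.016]])))
```

```text
t 26.92 tcp [0.4051 0.1795 0.1611] rot [ 3.079  0.582 -0.031] F [ 0.5  0.3 -0.2] w 0.0426 gf 0.0
[-0.79411103  0.19856471  0.26664225  2.15891631 -0.07058676  0.81355693
 -1.68007206]
[ 0.023  -0.015   0.6301 -0.8513]
[[     0      0    560    420 234996]
 [   201    245      3      1      3]
 [   213    245      2      2      3]
 [   225    245      1      1      1]
 [   226    247      1      1      1]
 [   201    248     15     10     20]
 [   227    249      1      1      1]
 [   227    251      1      1      1]
 [   217    253      7      3      7]
 [   225    252      1      1      1]
 [   239    257     13     16    166]] [[279.53514528 209.45453965]
 [202.         245.        ]
 [213.33333333 245.66666667]
 [225.         245.        ]
 [226.         247.        ]
 [207.5        253.75      ]
 [227.         249.        ]
 [227.         251.        ]
 [220.         253.85714286]
 [225.         252.        ]
 [245.13855422 264.1746988 ]]
[[246. 259.]
 [246. 270.]]
```

{"op": "play_rows", "data": {
  "commands": [
    [[0,0.023,-0.015,0,-0.851],[0,0.023,-0.015,0,-0.851],[0,0.023,-0.015,0,-0.851],[0,0.023,-0.015,0,-0.851],[0,0.023,-0.015,0,-0.851],[0,0.023,-0.015,0,-0.851],[0,0.023,-0.015,0,-0.851],[0,0.023,-0.015,0,-0.851],[0,0.023,-0.015,0,-0.851],[0,0.023,-0.015,0,-0.851],[0,0.023,-0.015,0,-0.851],[0,0.023,-0.015,0,-0.851]]
  ]
}}

```text
clock: 27.97
tcp_pos: [0.408, 0.1844, 0.1609]
orientation: [-2.06, -2.364, 0.033]
contact_force: [-0.1, -0.0, -0.0]
grip_width: 0.0427
gripper_force: 0.0
```

{"op": "play_rows", "data": {
  "commands": [
    [[0,0,0,0,0],[0,0,0,0,0]]
  ]
}}

```text
clock: 28.13
tcp_pos: [0.4079, 0.1846, 0.1609]
orientation: [-2.064, -2.36, 0.033]
contact_force: [-1.1, -0.4, -0.2]
grip_width: 0.0424
gripper_force: 0.0
```

Run:
```python
from meas import *
o=ob(); print(o['joints'])
print(rel([.406,.1825,.034],.14))
```

```text
t 28.13 tcp [0.4079 0.1846 0.1609] rot [-2.064 -2.36   0.033] F [-1.1 -0.4 -0.2] w 0.0424 gf 0.0
[-0.62555981  0.20611947  0.06850063  2.13841365 -0.01814762  0.81937936
 -0.41228416]
[-0.0029  0.0017  0.6346 -0.0042]
```

{"op": "play_rows", "data": {
  "commands": [
    [[0,0,0,0.2,0],[0,0,0,0.4,0],[0,0,0,0.55,0],[0,0,0,0.62,0],[0,0,0,0.63,0],[0,0,0,0.63,0],[0,0,0,0.63,0]]
  ]
}}

```text
clock: 28.72
tcp_pos: [0.4062, 0.1837, 0.0357]
orientation: [-2.061, -2.364, 0.031]
contact_force: [0.4, -0.0, 0.2]
grip_width: 0.0424
gripper_force: 0.0
```

{"op": "play_rows", "data": {
  "commands": [
    [[1,0,0,0,0],[1,0,0,0,0],[1,0,0,0,0],[1,0,0,0,0],[1,0,0,0,0],[1,0,0,0,0],[1,0,0,0,0]]
  ],
  "grip_force": 80
}}

```text
clock: 29.3
tcp_pos: [0.4066, 0.1839, 0.0363]
orientation: [-2.06, -2.366, 0.029]
contact_force: [-0.9, -0.7, 8.8]
grip_width: 0.012
gripper_force: 78.9
```

{"op": "play_rows", "data": {
  "commands": [
    [[1,0,0,-0.1,0],[1,0,0,-0.25,0],[1,0,0,-0.4,0],[1,0,0,-0.5,0],[1,0,0,-0.5,0],[1,0,0,-0.5,0],[1,0,0,-0.5,0]]
  ]
}}

```text
clock: 29.88
tcp_pos: [0.4065, 0.1841, 0.1343]
orientation: [-2.059, -2.365, 0.035]
contact_force: [0.4, -0.0, -3.6]
grip_width: 0.0124
gripper_force: 78.9
```

Run:
```python
from meas import *
o=ob(); q=np.load('q.npy')
print(rel([*tf(q,[-52,0,0])[0][:2],.135],q[2]))
p=viewer.grab_frame('top'); se(p)
```

```text
t 29.88 tcp [0.4065 0.1841 0.1343] rot [-2.059 -2.365  0.035] F [ 0.4 -0.  -3.6] w 0.0124 gf 78.94824028015137
[-1.3114e+00  5.2800e-01 -1.1000e-03  4.0400e-02]
se 0.66 304 [227. 249. 262. 266.] ((413.4056701660156, 141.2293701171875), (29.367361068725586, 92.57349395751953), 7.869283199310303)
```

{"op": "play_rows", "data": {
  "commands": [
    [[1,-0.2,0.08,-0.1,0],[1,-0.4,0.16,-0.1,0],[1,-0.6,0.24,-0.1,0],[1,-0.7,0.28,-0.1,0],[1,-0.7,0.28,-0.1,0],[1,-0.7,0.28,-0.1,0]]
  ]
}}

```text
clock: 30.48
tcp_pos: [0.4821, 0.0518, 0.1538]
orientation: [-2.064, -2.36, 0.037]
contact_force: [-1.5, -0.1, -3.0]
grip_width: 0.0122
gripper_force: 79.1
```

{"op": "play_rows", "data": {
  "commands": [
    [[1,-0.2,0.08,0,0.04],[1,-0.4,0.16,0,0.04],[1,-0.6,0.24,0,0.04],[1,-0.611,0.25,0,0.04],[1,-0.611,0.25,0,0.04],[1,-0.611,0.25,0,0.04],[1,-0.611,0.25,0,0.04]]
  ]
}}

```text
clock: 31.07
tcp_pos: [0.5476, -0.058, 0.1544]
orientation: [-2.128, -2.301, 0.035]
contact_force: [-0.3, 0.9, -2.2]
grip_width: 0.0123
gripper_force: 79.1
```

Run:
```python
from meas import *
o=ob(); q=np.load('q.npy'); print(clp())
print(rel([*tf(q,[-50.5,0,0])[0][:2],.05],q[2]))
M=R.from_rotvec(o['orientation']).as_matrix(); print(np.round(M,3))
p=viewer.grab_frame('top'); se(p); S=viewer.grab_frame('scene'); se(S)
```

```text
t 31.07 tcp [ 0.5476 -0.058   0.1544] rot [-2.128 -2.301  0.035] F [-0.3  0.9 -2.2] w 0.0123 gf 79.11436915397644
[-51.4   3.1]
[-0.0104  0.0156  0.5217  0.0022]
[[-0.078  0.997 -0.02 ]
 [ 0.997  0.078 -0.011]
 [-0.01  -0.021 -1.   ]]
se 0.46 137 [276. 199. 347. 211.] ((555.8744506835938, -61.48150634765625), (23.588308334350586, 202.95509338378906), 1.1428390741348267)
se 0.85 429 [267. 190. 315. 212.] ((736.4925537109375, -162.2225341796875), (129.6543426513672, 220.83709716796875), 32.793243408203125)
```

Run:
```python
from meas import *
p=viewer.grab_frame('top'); q=np.load('q.npy'); m=viewer.trace(p,'straightedge')[0]['pixels'].astype(np.uint8)
P=unproj(p,cv2.findNonZero(m).reshape(-1,2),.134); C=np.array([clp(v) for v in P]); print('y extent',np.percentile(C[:,1],[0,1,99,100]),'x',np.percentile(C[:,0],[0,50,100]))
print(clp())
```

```text
y extent [-89.9   -89.429  97.786  98.2  ] x [-64.1  -53.05 -41.  ]
[-50.6   1.5]
```

{"op": "play_rows", "data": {
  "commands": [
    [[1,-0.018,0,0.1,0],[1,-0.018,0,0.25,0],[1,-0.018,0,0.4,0],[1,-0.018,0,0.47,0],[1,-0.018,0,0.51,0],[1,-0.018,0,0.515,0],[1,-0.018,0,0.515,0],[1,-0.018,0,0.515,0]]
  ]
}}

```text
clock: 32.03
tcp_pos: [0.5477, -0.065, 0.0528]
orientation: [-2.133, -2.301, 0.032]
contact_force: [2.1, 0.9, -4.9]
grip_width: 0.0125
gripper_force: 80.0
```

Run:
```python
from meas import *
ob(); print(clp())
```

```text
t 32.03 tcp [ 0.5477 -0.065   0.0528] rot [-2.133 -2.301  0.032] F [ 2.1  0.9 -4.9] w 0.0125 gf 79.95022809365764
[-51.8  -3.9]
```

{"op": "play_rows", "data": {
  "commands": [
    [[1,0.008,0.007,0,0],[1,0.008,0.007,0.01,0],[1,0.008,0.007,0.02,0],[1,0.008,0.007,0.024,0],[1,0.008,0.007,0.024,0],[1,0.008,0.007,0.024,0]]
  ]
}}

```text
clock: 32.53
tcp_pos: [0.548, -0.0636, 0.0474]
orientation: [-2.133, -2.299, 0.034]
contact_force: [0.1, 0.8, -2.9]
grip_width: 0.0121
gripper_force: 80.3
```

{"op": "play_rows", "data": {
  "commands": [
    [[1,0,0,0.006,0],[1,0,0,0.01,0],[1,0,0,0.01,0],[1,0,0,0.01,0]]
  ]
}}

```text
clock: 32.87
tcp_pos: [0.5483, -0.0636, 0.0467]
orientation: [-2.133, -2.299, 0.033]
contact_force: [-4.1, 0.2, 10.1]
grip_width: 0.0121
gripper_force: 82.1
```

Run:
```python
from meas import *
ob(); print(clp())
```

```text
t 32.87 tcp [ 0.5483 -0.0636  0.0467] rot [-2.133 -2.299  0.033] F [-4.1  0.2 10.1] w 0.0121 gf 82.13230507448316
[-51.1  -2.5]
```

{"op": "play_rows", "data": {
  "commands": [
    [[1,0,0,-0.008,0],[1,0,0.008,-0.008,0],[1,0,0.016,-0.008,0],[1,0,0.02,-0.008,0],[1,0,0.02,-0.008,0],[1,0,0.02,-0.008,0]]
  ]
}}

```text
clock: 33.37
tcp_pos: [0.5525, -0.0633, 0.0469]
orientation: [-2.133, -2.3, 0.034]
contact_force: [0.4, 0.7, -2.4]
grip_width: 0.012
gripper_force: 80.4
```

{"op": "play_rows", "data": {
  "commands": [
    [[1,0,0.005,0,0],[1,0,0.008,0,0],[1,0,0.008,0,0],[1,0,0.008,0,0]]
  ]
}}

```text
clock: 33.7
tcp_pos: [0.5539, -0.0632, 0.047]
orientation: [-2.133, -2.3, 0.034]
contact_force: [0.5, 0.1, -2.8]
grip_width: 0.0122
gripper_force: 80.4
```

Run:
```python
from meas import *
ob(); print(clp())
```

```text
t 33.7 tcp [ 0.5539 -0.0632  0.047 ] rot [-2.133 -2.3    0.034] F [ 0.5  0.1 -2.8] w 0.0122 gf 80.36713319364935
[-45.5  -2.6]
```

{"op": "play_rows", "data": {
  "commands": [
    [[1,0,0.004,0,0],[1,0,0.007,0,0],[1,0,0.007,0,0],[1,0,0.007,0,0]]
  ]
}}

```text
clock: 34.03
tcp_pos: [0.5553, -0.063, 0.047]
orientation: [-2.133, -2.3, 0.034]
contact_force: [-0.3, -0.6, -1.7]
grip_width: 0.0116
gripper_force: 80.3
```

{"op": "play_rows", "data": {
  "commands": [
    [[1,0,0.004,0,0],[1,0,0.007,0,0],[1,0,0.007,0,0],[1,0,0.007,0,0]]
  ]
}}

```text
clock: 34.37
tcp_pos: [0.5556, -0.0629, 0.0469]
orientation: [-2.132, -2.298, 0.036]
contact_force: [-5.5, 0.4, 3.3]
grip_width: 0.0124
gripper_force: 81.1
```

Run:
```python
from meas import *
ob(); print(clp())
```

```text
t 34.37 tcp [ 0.5556 -0.0629  0.0469] rot [-2.132 -2.298  0.036] F [-5.5  0.4  3.3] w 0.0124 gf 81.14660892169923
[-43.8  -2.5]
```

{"op": "play_rows", "data": {
  "commands": [
    [[1,0,-0.012,-0.003,0],[1,0,-0.025,-0.003,0],[1,0,-0.035,-0.003,0],[1,0,-0.042,-0.003,0],[1,0,-0.042,-0.003,0],[1,0,-0.042,-0.003,0]]
  ]
}}

```text
clock: 34.87
tcp_pos: [0.5485, -0.0636, 0.0478]
orientation: [-2.133, -2.3, 0.033]
contact_force: [0.1, -0.5, -1.5]
grip_width: 0.0123
gripper_force: 80.3
```

{"op": "play_rows", "data": {
  "commands": [
    [[1,0,-0.003,0,0],[1,0,-0.005,0,0],[1,0,-0.005,0,0],[1,0,-0.005,0,0]]
  ]
}}

```text
clock: 35.2
tcp_pos: [0.5477, -0.0636, 0.0479]
orientation: [-2.133, -2.3, 0.033]
contact_force: [0.6, -0.4, -2.4]
grip_width: 0.0119
gripper_force: 80.2
```

Run:
```python
from meas import *
ob(); print(clp())
```

```text
t 35.2 tcp [ 0.5477 -0.0636  0.0479] rot [-2.133 -2.3    0.033] F [ 0.6 -0.4 -2.4] w 0.0119 gf 80.15023512532935
[-51.7  -2.5]
```

{"op": "play_rows", "data": {
  "commands": [
    [[1,0,-0.004,0,0],[1,0,-0.004,0,0],[1,0,-0.004,0,0]]
  ]
}}

```text
clock: 35.45
tcp_pos: [0.5473, -0.0636, 0.0479]
orientation: [-2.134, -2.301, 0.032]
contact_force: [3.3, 0.2, -4.7]
grip_width: 0.0123
gripper_force: 79.8
```

{"op": "play_rows", "data": {
  "commands": [
    [[1,0,-0.004,0,0],[1,0,-0.004,0,0],[1,0,-0.004,0,0]]
  ]
}}

```text
clock: 35.7
tcp_pos: [0.5464, -0.0637, 0.048]
orientation: [-2.134, -2.301, 0.032]
contact_force: [4.7, 0.7, -4.9]
grip_width: 0.0121
gripper_force: 79.7
```

{"op": "play_rows", "data": {
  "commands": [
    [[1,0,-0.004,0,0],[1,0,-0.004,0,0],[1,0,-0.004,0,0]]
  ]
}}

```text
clock: 35.95
tcp_pos: [0.5457, -0.0638, 0.048]
orientation: [-2.134, -2.301, 0.032]
contact_force: [5.0, 0.9, -5.7]
grip_width: 0.0119
gripper_force: 79.5
```

Run:
```python
from meas import *
ob(); print(clp())
```

```text
t 35.95 tcp [ 0.5457 -0.0638  0.048 ] rot [-2.134 -2.301  0.032] F [ 5.   0.9 -5.7] w 0.0119 gf 79.54574691641028
[-53.7  -2.5]
```

{"op": "play_rows", "data": {
  "commands": [
    [[1,0,0.012,0,0],[1,0,0.025,0,0],[1,0,0.04,0,0],[1,0,0.05,0.003,0],[1,0,0.055,0.003,0],[1,0,0.06,0.003,0],[1,0,0.064,0.003,0],[1,0,0.064,0.003,0],[1,0,0.064,0.003,0]]
  ]
}}

```text
clock: 36.7
tcp_pos: [0.5542, -0.0632, 0.0469]
orientation: [-2.13, -2.295, 0.041]
contact_force: [-7.6, 0.9, 10.0]
grip_width: 0.0121
gripper_force: 82.4
```

Run:
```python
from meas import *
ob(); print(clp()); q=np.load('q.npy')
p=viewer.grab_frame('top'); e=xedges(p,q,35,60,[75,60,-60]); print(e)
m=viewer.trace(p,'straightedge')[0]; print(m['score']); m=m['pixels'].astype(np.uint8)
P=unproj(p,cv2.findNonZero(m).reshape(-1,2),.026); C=np.array([clp(v) for v in P]); print('y extent',np.percentile(C[:,1],[0,1,99,100]),'x',np.percentile(C[:,0],[0,50,100]))
```

```text
t 36.7 tcp [ 0.5542 -0.0632  0.0469] rot [-2.13  -2.295  0.041] F [-7.6  0.9 10. ] w 0.0121 gf 82.42114252410829
[-45.2  -2.6]
[45.95, 45.59, 47.12]
0.73
y extent [-95.6   -95.052  94.414  94.9  ] x [-60.9 -48.4 -36.3]
```

{"op": "play_rows", "data": {
  "commands": [
    [[1,0,0,-0.006,0],[1,0,0,-0.006,0],[1,0,0,-0.006,0],[1,0,0,-0.006,0]]
  ]
}}

```text
clock: 37.13
tcp_pos: [0.5557, -0.0631, 0.0476]
orientation: [-2.131, -2.297, 0.038]
contact_force: [-4.9, -0.7, 1.0]
grip_width: 0.0124
gripper_force: 80.9
```

{"op": "play_rows", "data": {
  "commands": [
    [[1,0,0.003,0,0],[1,0,0.005,0,0],[1,0,0.005,0,0]]
  ]
}}

```text
clock: 37.38
tcp_pos: [0.5559, -0.0631, 0.0476]
orientation: [-2.13, -2.296, 0.04]
contact_force: [-7.5, -0.8, 3.2]
grip_width: 0.0122
gripper_force: 81.5
```

{"op": "play_rows", "data": {
  "commands": [
    [[1,0,0,0.003,0],[1,0,0,0.003,0],[0.3,0,0,0.003,0],[0.3,0,0,0.003,0],[0.3,0,0,0.003,0],[0.3,0,0,-0.1,0],[0.3,0,0,-0.3,0],[0.3,0,0,-0.5,0],[0.3,0,0,-0.6,0],[0,0,0,-0.6,0],[0,0,0,-0.6,0]]
  ]
}}

```text
clock: 38.3
tcp_pos: [0.5626, -0.0612, 0.17]
orientation: [-2.135, -2.303, 0.028]
contact_force: [-0.3, -0.4, -0.4]
grip_width: 0.0428
gripper_force: 0.0
```

Run:
```python
from meas import *
o=ob(); print(clp(),o['joints'])
q=np.load('q.npy'); print(rel([*tf(q,[-135,-32.5,0])[0][:2],.166],np.pi/2+q[2]))
```

```text
t 38.3 tcp [ 0.5626 -0.0612  0.17  ] rot [-2.135 -2.303  0.028] F [-0.3 -0.4 -0.4] w 0.0428 gf 0.0
[-36.6  -1.2] [-0.19292552  0.37669757  0.23227241  1.88491067 -0.09210161  0.90414089
  0.15708788]
[-0.1557 -0.4917  0.0284 -0.9994]
```

{"op": "play_rows", "data": {
  "commands": [
    [[0,-0.05,-0.15,0,1],[0,-0.1,-0.3,0,1],[0,-0.156,-0.49,0,1],[0,-0.156,-0.49,0,1],[0,-0.156,-0.49,0,1],[0,-0.156,-0.49,0,1],[0,-0.156,-0.49,0,1],[0,-0.156,-0.49,0,1],[0,-0.156,-0.49,0,1],[0,-0.156,-0.49,0,1],[0,-0.156,-0.49,0,1],[0,-0.156,-0.49,0,1]]
  ]
}}

```text
clock: 39.3
tcp_pos: [0.4649, -0.0997, 0.1692]
orientation: [3.122, 0.219, -0.032]
contact_force: [0.7, 0.0, 0.7]
grip_width: 0.0424
gripper_force: 0.0
```

{"op": "play_rows", "data": {
  "commands": [
    [[0,0,0,0,0.04],[0,0,0,0,0.04],[0,0,0,0,0.04]]
  ]
}}

```text
clock: 39.55
tcp_pos: [0.4651, -0.0996, 0.1695]
orientation: [3.126, 0.134, -0.031]
contact_force: [0.7, -0.7, -0.3]
grip_width: 0.0426
gripper_force: 0.0
```

Run:
```python
from meas import *
o=ob(); print(clp(),o['joints'])
q=np.load('q.npy'); print(rel([*tf(q,[-135.5,-33,0])[0][:2],.048],np.pi/2+q[2])); print(np.round(R.from_rotvec(o['orientation']).as_matrix(),3))
p=viewer.grab_frame('scene'); im=p['pixels'].astype(int); m=(im[...,0]>130)&(im[...,1]<70)&(im[...,2]<70); m[:195]=0;m[260:]=0;m[:,:290]=0;m[:,345:]=0
ys,xs=np.nonzero(m); print(len(xs),xs.mean(),ys.mean(),proj(p,tf(q,[[-137,-32,53],[-137,-32,35],[-137,-32,71]])))
```

```text
t 39.55 tcp [ 0.4651 -0.0996  0.1695] rot [ 3.126  0.134 -0.031] F [ 0.7 -0.7 -0.3] w 0.0426 gf 0.0
[-136.8  -32.3] [-0.40181833  0.25743557  0.55408921  2.0994881  -0.15902569  0.84587774
 -1.23951784]
[ 0.019  -0.0032  0.6071  0.0072]
[[ 0.996  0.086 -0.02 ]
 [ 0.085 -0.996 -0.013]
 [-0.021  0.011 -1.   ]]
34 315.02941176470586 228.3235294117647 [[315.5849788  228.14358037]
 [315.44221108 232.76039762]
 [315.72832196 223.47202761]]
```

{"op": "play_rows", "data": {
  "commands": [
    [[0,0.01,-0.003,0.2,0],[0,0.01,-0.003,0.4,0],[0,0.01,-0.003,0.53,0],[0,0.01,-0.003,0.59,0],[0,0.01,-0.003,0.59,0],[0,0.01,-0.003,0.59,0]]
  ]
}}

```text
clock: 40.1
tcp_pos: [0.4648, -0.1007, 0.0519]
orientation: [3.127, 0.131, -0.032]
contact_force: [-0.1, -0.5, 0.7]
grip_width: 0.0426
gripper_force: 0.0
```

{"op": "play_rows", "data": {
  "commands": [
    [[1,0,0,0,0],[1,0,0,0,0],[1,0,0,0,0],[1,0,0,0,0],[1,0,0,0,0],[1,0,0,0,0]]
  ],
  "grip_force": 30
}}

```text
clock: 40.6
tcp_pos: [0.4661, -0.0989, 0.0536]
orientation: [3.129, 0.133, -0.026]
contact_force: [-1.2, 5.3, 5.2]
grip_width: 0.0159
gripper_force: 29.1
```

Run:
```python
from meas import *
o=ob(); print(clp())
```

```text
t 40.6 tcp [ 0.4661 -0.0989  0.0536] rot [ 3.129  0.133 -0.026] F [-1.2  5.3  5.2] w 0.0159 gf 29.112940728664398
[-135.7  -31.6]
```

{"op": "play_rows", "data": {
  "commands": [
    [[1,-0.0252,-0.03,0,0],[1,-0.0448,-0.064,0,0],[1,-0.058,-0.1008,0,0],[1,-0.064,-0.1395,0,0],[1,-0.063,-0.1787,0,0],[1,-0.0555,-0.2173,0,0],[1,-0.042,-0.2542,0,0],[1,-0.0217,-0.2881,0,0],[1,0.004,-0.3182,0,0],[1,0.013,-0.327,0,0],[1,0.013,-0.327,0,0],[1,0.013,-0.327,0,0]]
  ]
}}

```text
clock: 41.6
tcp_pos: [0.4612, -0.0347, 0.0531]
orientation: [3.129, 0.13, -0.032]
contact_force: [-6.9, 1.3, 27.2]
grip_width: 0.0159
gripper_force: 31.9
```

Run:
```python
from meas import *
o=ob(); print(clp())
```

```text
t 41.6 tcp [ 0.4612 -0.0347  0.0531] rot [ 3.129  0.13  -0.032] F [-6.9  1.3 27.2] w 0.0159 gf 31.871021389961243
[-135.8   32.8]
```

{"op": "play_rows", "data": {
  "commands": [
    [[0.2,0,0,0,0],[0.2,0,0,0,0],[0.2,0,0,0,0],[0.2,0,0,-0.2,0],[0.2,0,0,-0.4,0],[0.2,0,0,-0.6,0],[0.2,-0.05,-0.2,-0.6,0],[0.2,-0.05,-0.4,-0.6,0],[0.2,-0.05,-0.6,-0.6,0],[0.2,-0.05,-0.8,-0.6,0],[0.2,-0.05,-1.0,-0.6,0],[0.2,-0.05,-1.0,-0.6,0]]
  ]
}}

```text
clock: 42.6
tcp_pos: [0.4363, 0.1734, 0.1692]
orientation: [3.129, 0.148, -0.03]
contact_force: [1.3, 0.9, 0.5]
grip_width: 0.034
gripper_force: 0.0
```

{"op": "play_rows", "data": {
  "commands": [
    [[0.2,0,-0.3,0,0],[0.2,0,-0.6,0,0],[0.2,0,-0.6,0,0],[0.2,0,-0.6,0,0],[0.2,0,-0.6,0,0]]
  ]
}}

```text
clock: 43.02
tcp_pos: [0.4268, 0.2864, 0.1676]
orientation: [3.126, 0.138, -0.031]
contact_force: [0.8, -0.7, -0.5]
grip_width: 0.0344
gripper_force: 0.0
```

Run:
```python
from meas import *
ob(); q=np.load('q.npy')
p=viewer.grab_frame('top'); print('stop',xedges(p,q,35,60,[75,60,-65])); 
im=p['pixels'].astype(int); m=(im[...,0]>110)&(im[...,0]>im[...,1]*1.9)&(im[...,2]<80); m[:225]=0;m[255:]=0;m[:,:290]=0;m[:,345:]=0
ys,xs=np.nonzero(m); print('red',len(xs),xs.mean(),ys.mean(),'exp',proj(p,tf(q,[[-137,32,71]])))
t=viewer.trace(p,'straightedge')[0]; P=unproj(p,cv2.findNonZero(t['pixels'].astype(np.uint8)).reshape(-1,2),.026); C=np.array([clp(v) for v in P]); print(t['score'],'y',C[:,1].min(),C[:,1].max(),'x',np.median(C[:,0]),C[:,0].min(),C[:,0].max())
im,xs,ys=ortho(p,q,18,(-160,80),(-150,115),3); cv2.imwrite('pics/o9.png',cv2.resize(im[:,:,::-1],None,fx=.8,fy=.8))
```

```text
t 43.02 tcp [0.4268 0.2864 0.1676] rot [ 3.126  0.138 -0.031] F [ 0.8 -0.7 -0.5] w 0.0344 gf 0.0
stop [45.94, 45.88, 45.51]
red 32 304.5 238.5 exp [[304.66950866 238.53025757]]
0.93 y -95.3 92.6 x -46.8 -60.2 -33.2
```

View pics/o9.png

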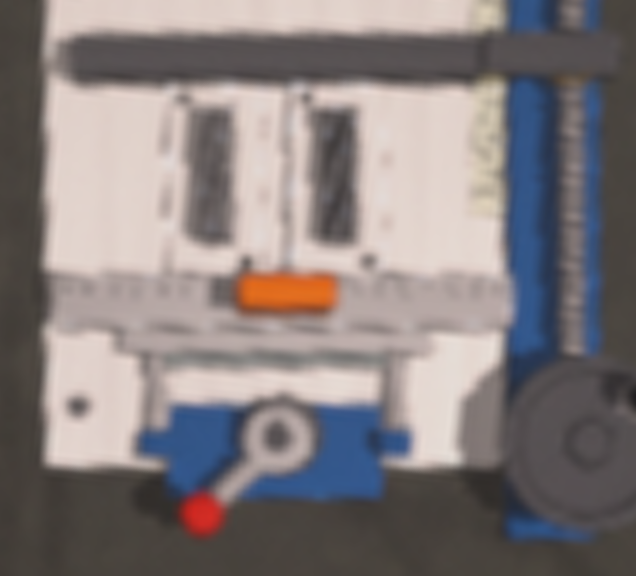

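The ortho view shows the red grip at near left (203,513) and the jaw bearing on the straightedge. The straightedge lies flat across both blanks, with its orange block at (288,293). Both blanks are against the stop, so I'm handing it in.

```bash
python3 -c "
from bench import r
print(r.hand_in())"
```

```text
the job is handed in; nothing more can be done
None
```

Job handed in (no verdict shown): stop set by my measurements within about 1 mm of the red mark (possibly 0.5–0.9 mm too near, left uncorrected), both blanks present laid fins up against it, straightedge across their near ends centred to about 1–2 mm, cam lever locked.

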